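# Hang the glass sample in the photometer and hold the third filter

### The arm

A 7-joint arm with a two-finger parallel gripper is mounted at the origin on a cart in front of the work surface, level with it; the furniture and walls round the work are solid. World frame = base frame: x ahead of the robot, y to its left, z up, the work surface at z = 0. Lengths are in mm, angles in rad, forces in N, time in s.
With the tool pointing down it reaches from about 350 to 900 mm from the base axis. Payload 19.9 kg.
Tool frame: the origin (TCP) lies on the centre line of the jaws, within the pads' length; the fingertips stand 17 mm ahead of it and the grasp point (between the pads) lies 2 mm behind it; z points along the fingers, x is the direction in which the jaws open and shut, and the axes are right-handed (so a half turn about z gives the same grasp; the last joint's range is limited). The gripper opens to 94 mm and grips with 3 to 60 N. Pads are 16 mm wide; open, the fingers measure 119 mm over their backs; the gripper's body (75 mm by 177 mm) begins 78 mm behind the grasp point.
Start: joints at [-1.145, 0.417, -0.01, 1.614, 0.005, 1.111, -0.053], TCP at [281.814, 557.836, 222.425] pointing down, gripper open.
Joint ranges: [-2.81, 2.81], [-0.39, 2.02], [-1.27, 1.25], [0.06, 2.57], [-1.19, 4.33], [0.19, 2], [-2.82, 2.82]. Speed limits (rad/s): [1.89, 1.89, 2.39, 2.39, 3.01, 3.01, 3.01].

### API

Orientations are given as [roll, pitch, yaw] about the fixed x, y, z axes, in that order (R = Rz(yaw) Ry(pitch) Rx(roll)).
In Python, from bench import * gives the robot as it stands. The module is installed in compiled form; this text tells all that it offers.
- The arm moves only by the tool send_rows, never from a script. Its argument "targets" is a list of rows, each a list of 7 numbers: the shift along the tool's x, y, z in mm, then the turn, a rotation vector about the tool's x, y, z in degrees, then the finger opening in mm, from 0 to 94. A call has 1 to 5 rows; each row is the pose to reach, as a shift and turn from the pose commanded when the call began, along the tool's axes at that moment; what a row does not reach only later rows make up. A row lasts 1/12 s, in which the tool goes at most 41.7 mm and 7.16 degrees, less where a joint would pass 70% of its speed; a pose out of reach is approached as far as the arm can. A call with a gripper value outside its range is refused whole. The fingers move at their own pace and stop on an object; "squeeze" is the grip in N (left out, the last holds). Time passes only in rows, so rows that repeat a pose let the fingers close. It gives the time, the measured TCP pose, the force and the opening at its end, in the units of the state.
- sense(): the state, without advancing time (a new reading comes with each control period).
- grab_frame(name): name is "scene" or "top" or "wrist"; returns the picture (480x640x3 uint8, red, green, blue); there is no depth.
- get_calibration(name): a dict with "fovy" (degrees; the focal length in pixels is half the picture's height over the tangent of half this angle, whatever the lens; pixels are square), "cx", "cy" (the principal point, pixels), "eye" and "attitude" of the camera in the world. Camera axes: x right, y up, looking along -z (the intrinsics and any distortion apply to the point x, -y, -z); pixel columns grow to the right and rows downward; lengths in mm; the calibration is good to about 2 mm. A picture is of the moment at which its call begins: read the wrist's pose just before it. get_calibration takes no time and is no camera call; for the wrist camera it gives the pose at the moment of the call.
- sign_off(): hands the job in, once; it reports no verdict.
The state is a dict: "t": time; "q": joint angles; "qd": joint speeds; "joint_torque": joint torques, N m; "eef_pos": TCP position; "tcp_rot": TCP orientation; "force": force on the tool from outside, world axes, zero at the start; "wrist_torque": the same for the moment, N m; "gripper_width": finger opening in mm.
Only numpy, scipy, OpenCV 4.12 (cv2) and the standard library are available. Lean on these libraries where they do the work, as an engineer would, in place of code of your own. Each camera call takes 0.05 s, during which the arm holds its last target.

### The job

Take the framed amber glass by its black tab out of the white stand, hook it onto the steel rail at the free left half of the measuring bench, slide it along the rail until it hangs with its middle at the red mark, between lamp and detector, and let go of it. Then turn the black knob on top of the lamp house clockwise, counting the clicks, to the third stop (not on to the fourth) and hold it there for the reading: it springs back to dark if released, so finish with the gripper still holding the knob at the third stop. Leave the bottles, glassware and other things round about where they stand.

Things in the scene. Friction and masses are not known exactly. Their poses are not given: they have to be found in the camera images.
- bench: Fixed measuring bench (photometer): dark base plate 230 (x) x 380 (y) x 12 mm, origin on the worktop, plate x -110..+120 mm, y -190..+190 mm; x from rail to lamp, away from the robot, y left along the rail, z up. Steel rail, 10 mm diameter, along y at x = -35, z = 145 mm, between posts at y = -170 and +170 mm whose black heads (22 x 18 mm) reach z = 157 mm.
- mark (a point): Red band, 10 mm wide, round the rail; centre on the rail's axis, midway between lamp snout and detector. Axes as the bench's (x across the rail away from the robot, y along it to the left, z up).
- loading (a point): Point on the rail's axis in the middle of its free left half, 155 mm to the left (+y) of the mark, where the hanger can be hooked on. Axes as the bench's.
- detector (a point): Centre of the face of the detector head: black cylinder, 42 mm diameter, 32 mm long, in front of the rail. This face looks to +x, 15 mm in front of the rail's vertical plane, 75 mm below the rail's axis. The hanging frame has 11 mm free here; it cannot be hooked on from the front at the mark, only slid in from the left.
- lamp_house (a point): Centre of the top of the white lamp house, under the turret, 125 mm above the worktop: box 90 (x) x 100 (y) mm behind the right half of the rail. Its black snout, 38 mm diameter, ends 15 mm behind the rail's vertical plane, facing the detector.
- hanger_grip (a point): Grip point in the hanger's black tab, 12 mm (x) x 26 mm (y), which reaches 16 mm above it and 24 mm below it, down to a cross bar 14 (x) x 62 (y) mm. 38 mm straight above hanger_hook. x is the way the hooks open, z up. Hanger: loose, 70 to 140 g; at the start upright in the stand, hooks opening away from the robot.
- hanger: The hanger: origin under the middle of its foot, axes as hanger_grip, which is 150 mm above. Aluminium frame round amber glass, 8 mm thick (x), 70 mm wide (y), 74 mm tall, carried by two hooks 48 mm apart (y). It slides along the rail with little friction, hanging free when let go.
- hanger_hook (a point): Midway between the hooks: lies on the rail's axis when the hanger hangs seated. Stems at x -12.5..-8.5 mm, open lips at x +8..+11 mm reaching 4 mm below this point; frame 30 to 112 mm below. To hook on: hanger square to the rail, 16 mm above seated height, from 40 mm or more in front straight to +x until this point is over the rail, then down 16 mm.
- stand: Fixed white parking stand, 56 (x) x 100 (y) x 34 mm, origin on the worktop under its centre. The hanger's foot stands in its slot (10.8 mm wide, 26 mm deep, floor 8 mm above the worktop); lift it straight up by 30 mm or more to clear.
- turret (a joint): Filter turret, rad: 0 = dark home (end stop), grows clockwise from above, end at 1.70. Click stops at 0.393, 0.785, 1.178 (third), 1.571; as many blue dots face the red pointer. Return spring 0.11 N m at home, 0.165 at the third; clicks add +-0.09 N m: peak 1/4 pitch past a stop, least at 3/4, mean in the stop. No stop holds by itself.
- turret_grip (a point): On the knob's vertical axis at the height to grip. Black bar knob 12 mm wide, 42 mm long, straight sides, 8 mm above and 23 mm below this point, down to an aluminium index plate 69 mm across. At joint 0 the bar lies along the bench's x, so fingers close along the bench's y; the point's x stays along the bar as it turns.
- amber_60: Small brown bottle with black cap, 40 mm across, 82 mm tall; bystander, behind, between the stand and the bench. Origin on its underside. To be left alone.
- hdpe_250: White plastic bottle with blue cap, 60 mm across, 125 mm tall; bystander, behind the stand. Origin on its underside. To be left alone.
- cover_slips: Small blue carton, 48 x 60 x 32 mm; bystander, near the front edge, left of the middle. Origin on its underside. To be left alone.
- tape_roll: Roll of yellow tape lying flat, 66 mm across, 18 mm high; bystander, near the front edge, in front of the bench. Origin on its underside. To be left alone.
- flask_pink: Conical flask with pink content, 69 mm across, 108 mm tall; bystander, right of the bench. Origin on its underside. To be left alone.
- vial_1: Clear sample vial with black cap, 25 mm across, 58 mm tall; bystander, right of the bench. Origin on its underside. To be left alone.
- beaker_b: Small clear beaker, 53 mm across, 61 mm tall; bystander, behind and left of the stand. Origin on its underside. To be left alone.
Things that resemble listed ones, but are neither listed nor needed, are in the scene too. Of the things that look like the hanger, the smallest one is meant.

How it is judged:
By the outcome, as a careful person would: the job done as asked, in the order asked, and still so for the second after the job is handed in, while the arm keeps its last pose, push and grip.
It also fails if it takes over 70 s, if anything falls off the work surface, if the arm or the gripper's body presses on something with over 40 N, if the wrist force passes 120 N, or if a joint passes its speed limit or range.

## Working session

There is one attempt and no reset: what is moved stays moved. The work goes in short steps, Python scripts to look and compute and a tool call to move; the robot and the scene stay as the last step left them, time stands still between calls to the robot, and variables do not carry over. Pictures are saved under pics/ and viewed, and the job is handed in when it is done.

Besides the shell and the picture viewer there is one more tool, called as name(argument=value, ...), one argument or row to a line, values as JSON. send_rows: Moves the arm, as the interface text tells. Its arguments: {"type":"object","properties":{"targets":{"type":"array","items":{"type":"array","items":{"type":"number"}}},"squeeze":{"type":"number"}},"required":["targets"]}

```bash
mkdir -p pics; python3 - <<'E'
from bench import *
import cv2
s=sense(); print(s)
for n in("scene","top","wrist"):
    print(n,get_calibration(n))
    cv2.imwrite(f"pics/{n}0.png",cv2.cvtColor(grab_frame(n),cv2.COLOR_RGB2BGR))
E
```

```text
{'t': 0.0, 'q': array([-1.14448956,  0.41798966, -0.01029779,  1.61417522,  0.00467996,
        1.11071679, -0.05299137]), 'qd': array([-0.00046853,  0.00057699,  0.00042645, -0.00041155, -0.00046737,
       -0.0002823 , -0.0006924 ]), 'joint_torque': array([ 1.66228133e-04, -8.51258469e+01,  6.38663974e-01, -4.25984502e+01,
       -4.88604326e-02,  1.86906155e-02,  1.06499010e-04]), 'eef_pos': array([281.67410481, 557.51812852, 221.81507378]), 'tcp_rot': array([3.14151504e+00, 1.26266152e-03, 1.10299271e+00]), 'force': array([ 0.10804971, -0.45956692, -0.25979801]), 'wrist_torque': array([ 0.02460282, -0.00586409, -0.03758353]), 'gripper_width': 94.09534788739604}
scene {'fovy': 46.013060683534825, 'cx': 317.5614575975085, 'cy': 240.2472253190444, 'eye': array([-432.5315505 , -734.83810605, 1301.70744043]), 'attitude': array([ 0.80544867,  0.00305422, -0.96670117])}
top {'fovy': 56.63775281187874, 'cx': 319.13605762049946, 'cy': 242.87017544201157, 'eye': array([ 401.10728669,  -16.05542503, 1557.88214876]), 'attitude': array([ 0.11472119, -0.01997204, -1.55932975])}
wrist {'fovy': 62.99922974928606, 'cx': 322.81859038979593, 'cy': 229.2430628521392, 'eye': array([218.91505862, 590.91017173, 383.96885203]), 'attitude': array([-0.24890071,  0.00113844,  1.10237388])}
```

View pics/scene0.png

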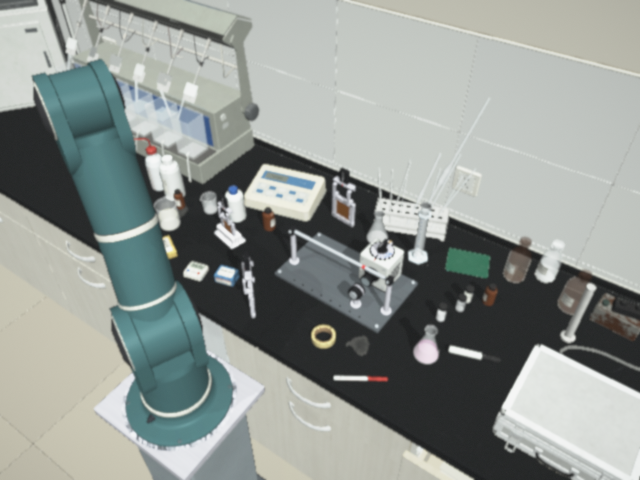

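View pics/top0.png

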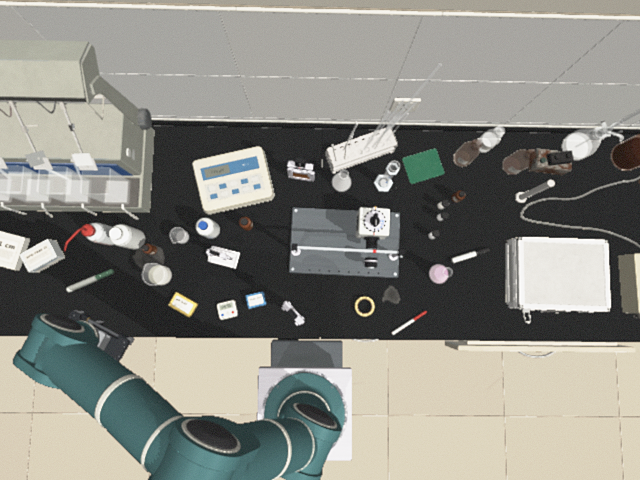

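View pics/wrist0.png

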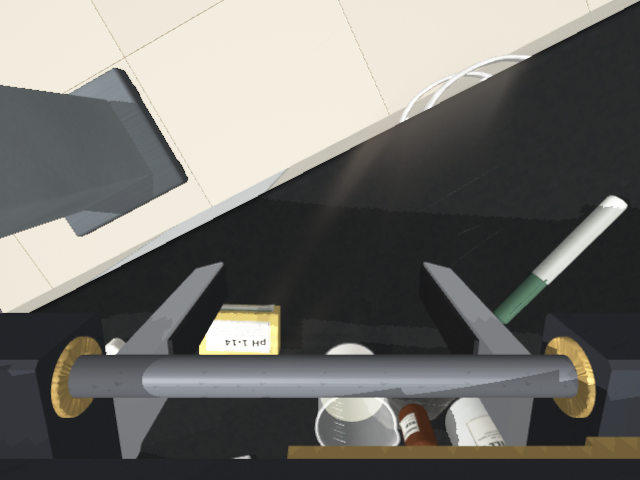

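```bash
cat > h.py <<'E'
from bench import *
import numpy as np, cv2
from scipy.spatial.transform import Rotation as R
def cal(n):
    c=get_calibration(n); f=240/np.tan(np.radians(c["fovy"])/2)
    return f,c["cx"],c["cy"],np.array(c["eye"]),R.from_euler("xyz",c["attitude"]).as_matrix()
def proj(P,C):
    f,cx,cy,e,A=C; p=(np.atleast_2d(P)-e)@A
    return np.c_[cx+f*p[:,0]/-p[:,2], cy+f*p[:,1]/p[:,2]]
def ray(u,v,C):
    f,cx,cy,e,A=C; return e,A@np.array([(u-cx)/f,-(v-cy)/f,-1.])
def atz(u,v,z,C):
    e,d=ray(u,v,C); return e+d*(z-e[2])/d[2]
def crop(n,x0,y0,x1,y1,k,name,img=None):
    im=cv2.imread(img) if img else cv2.cvtColor(grab_frame(n),cv2.COLOR_RGB2BGR)
    cv2.imwrite(name,cv2.resize(im[y0:y1,x0:x1],None,fx=k,fy=k,interpolation=cv2.INTER_CUBIC))
E
python3 - <<'E'
from h import *
crop("top",190,195,320,285,6,"pics/t1.png","pics/top0.png")
crop("top",280,195,410,285,6,"pics/t2.png","pics/top0.png")
crop("scene",200,165,360,285,5,"pics/s1.png","pics/scene0.png")
crop("scene",270,220,420,332,5,"pics/s2.png","pics/scene0.png")
E
```

```text
(no output)
```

View pics/t1.png

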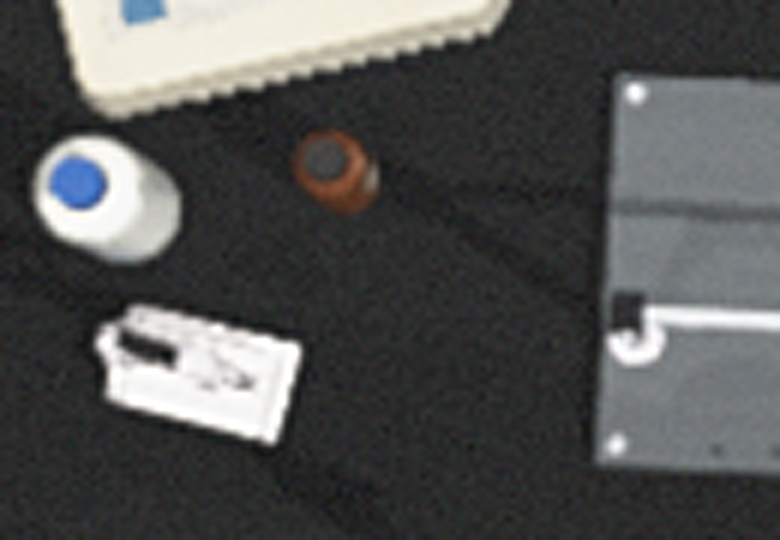

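View pics/t2.png

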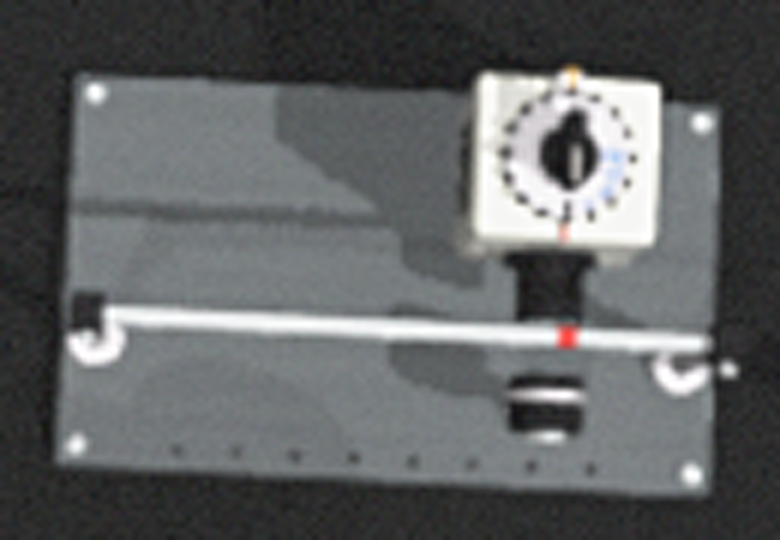

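View pics/s1.png

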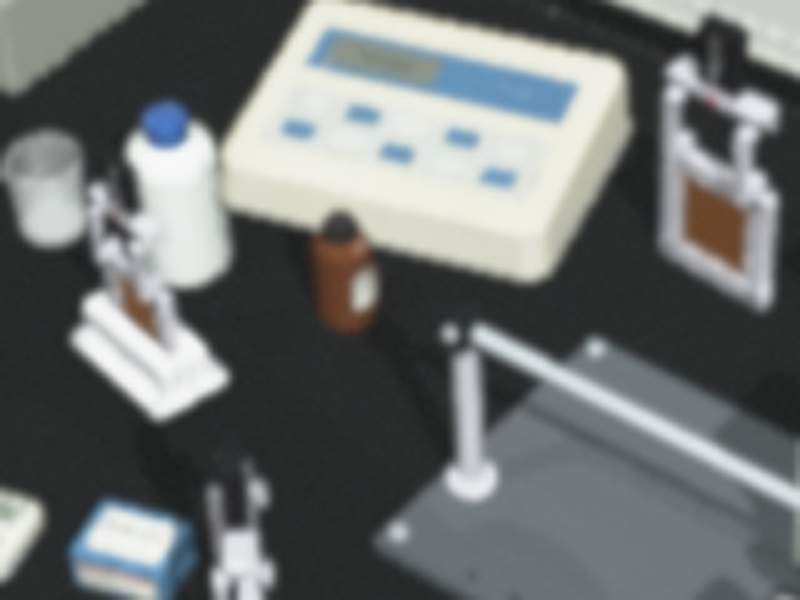

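View pics/s2.png

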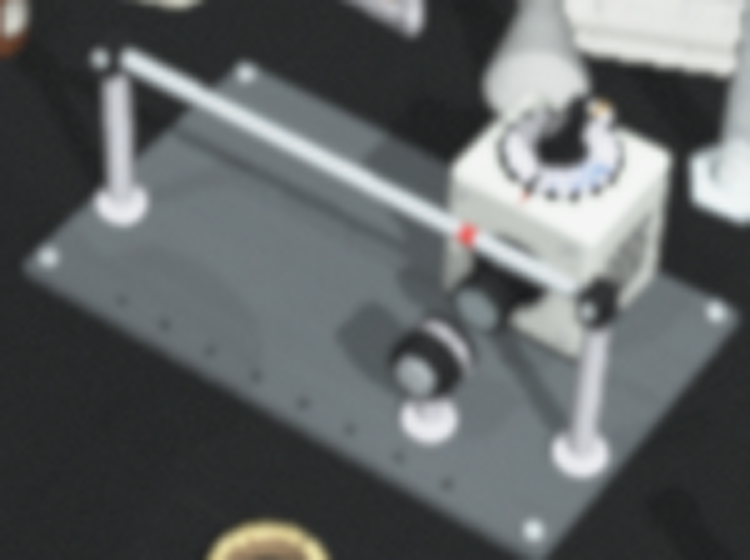

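```bash
cat > fit1.py <<'E'
from h import *
from scipy.optimize import least_squares
T=cal("top");S=cal("scene")
P=[[120,190,12],[120,-190,12],[-110,-190,12],[-110,190,12]]
t=(np.array([[77,73],[718,103],[710,495],[57,463]])+.5)/6-.5+[280,195]
tm=(np.array([567,337])+.5)/6-.5+[280,195]
s=(np.array([[247,58],[738,318],[24,266]])+.5)/5-.5+[270,220]; Ps=[P[0],P[1],P[3]]
sm=(np.array([468,236])+.5)/5-.5+[270,220]
def w(p,pts):
    return R.from_euler("z",p[2]).apply(np.array(pts,float))+[p[0],p[1],0]
def f(p):
    m=[[-35,p[3],145]]
    return np.r_[(proj(w(p,P),T)-t).ravel(),(proj(w(p,m),T)-tm).ravel(),(proj(w(p,Ps),S)-s).ravel(),(proj(w(p,m),S)-sm).ravel()]
r=least_squares(f,[600,-100,0,-50]); print(r.x); print(r.fun.reshape(-1,2).round(2))
E
python3 fit1.py
```

```text
[ 5.79122949e+02 -1.33978466e+02 -3.69503014e-02 -8.39563339e+01]
[[-0.21  0.1 ]
 [ 0.39  0.63]
 [-0.1   0.43]
 [-0.55  0.36]
 [-0.53  0.08]
 [-0.38  0.51]
 [ 1.21 -0.99]
 [ 0.09 -0.59]
 [ 0.54  0.02]]
```

```bash
python3 - <<'E'
from h import *
T=cal("top");S=cal("scene")
def c(u,v,z,x0=190,y0=195,k=6,C=T): return atz((u+.5)/k-.5+x0,(v+.5)/k-.5+y0,z,C).round(1)
print("tab top",c(148,345,174)); a=c(120,332,174);b=c(180,358,174);print(a,b)
for p in[(103,400),(275,443),(303,345),(130,305)]: print(c(*p,34 if p!=(0,0) else 0))
print("tab top scene",c(120,163,174,200,165,5,S))
print("stand scene", [c(*p,0,200,165,5,S) for p in [(72,340),(158,418),(230,378)]])
print("knob", c(570,155,160,280,195))
E
```

```text
tab top [527.6 283.6 174. ]
[534.2 298.3 174. ] [521.1 266.9 174. ]
[508.7 338.2  34. ]
[485.5 240.   34. ]
[541.6 225.9  34. ]
[563.2 325.1  34. ]
tab top scene [525.4 287.9 174. ]
stand scene [array([513.5, 347.5,   0. ]), array([489.3, 250.2,   0. ]), array([545.2, 235.7,   0. ])]
knob [ 637. -218.  160.]
```

```bash
cat >> h.py <<'E'
def delta(pos,yaw=None,rpy=None):
    s=sense(); A=R.from_euler("xyz",s["tcp_rot"]); 
    B=R.from_euler("xyz",rpy if rpy is not None else [np.pi,0,yaw])
    d=A.inv().apply(np.array(pos)-s["eef_pos"]); r=np.degrees((A.inv()*B).as_rotvec())
    print("t %.2f pos %s rpy %s F %s w %.1f"%(s["t"],s["eef_pos"].round(1),s["tcp_rot"].round(4),s["force"].round(1),s["gripper_width"]))
    print("delta",d.round(1),r.round(2))
E
python3 -c "
from h import *
delta([525,283,300],-0.222)"
```

```text
t 0.15 pos [281.7 557.6 222. ] rpy [3.1415e+00 9.0000e-04 1.1030e+00] F [-0.   1.1 -0.7] w 94.1
delta [-135.5  341.   -77.9] [4.000e-02 4.000e-02 7.592e+01]
```

send_rows(
  targets=[
    [-20, 40, -40, 0, 0, 7, 94],
    [-45, 90, -78, 0, 0, 14, 94],
    [-60, 125, -78, 0, 0, 21, 94],
    [-75, 160, -78, 0, 0, 28, 94],
    [-90, 200, -78, 0, 0, 35, 94],
  ],
)

```text
t: 0.57
eef_pos: [399.1, 410.6, 299.6]
tcp_rot: [-3.141, -0.002, 0.487]
force: [0.6, 1.1, -1.1]
gripper_width: 93.7
```

```bash
python3 -c "
from h import *
delta([525,283,300],-0.222)"
```

```text
t 0.57 pos [399.1 410.6 299.6] rpy [-3.1406e+00 -1.5000e-03  4.8680e-01] F [ 0.6  1.1 -1.1] w 93.7
delta [ 51.6 171.7  -0.5] [-0.08 -0.06 40.61]
```

send_rows(
  targets=[
    [10, 35, 0, 0, 0, 7, 94],
    [20, 70, 0, 0, 0, 14, 94],
    [30, 105, 0, 0, 0, 21, 94],
    [40, 140, 0, 0, 0, 28, 94],
    [51, 171, 0, 0, 0, 35, 94],
  ],
)

```text
t: 0.98
eef_pos: [525.2, 283.1, 298.2]
tcp_rot: [3.141, -0.0, -0.126]
force: [0.5, 0.0, 0.2]
gripper_width: 94.0
```

send_rows(
  targets=[
    [0, 0, 0, 0, 0, 5.6, 94],
    [0, 0, 0, 0, 0, 5.6, 94],
    [0, 0, 0, 0, 0, 5.6, 94],
  ],
)

```text
t: 1.23
eef_pos: [523.5, 285.8, 297.8]
tcp_rot: [3.141, 0.001, -0.213]
force: [0.6, -0.1, -0.4]
gripper_width: 94.1
```

```bash
python3 - <<'E'
from h import *
delta([525,283,300],-0.222)
C=cal("wrist"); print(C)
im=cv2.cvtColor(grab_frame("wrist"),cv2.COLOR_RGB2BGR);cv2.imwrite("pics/w1.png",im)
E
```

```text
t 1.23 pos [523.5 285.8 297.8] rpy [ 3.1413e+00  6.0000e-04 -2.1270e-01] F [ 0.6 -0.1 -0.4] w 94.1
delta [ 2.   2.4 -2.2] [0.02 0.03 0.53]
(np.float64(391.6503140645684), 322.81859038979593, 229.2430628521392, array([539.56986278, 356.59038877, 459.8759587 ]), array([[ 0.97733826,  0.20488133,  0.05323124],
       [-0.21168114,  0.94712119,  0.24114838],
       [-0.00100963, -0.24695159,  0.96902729]]))
```

View pics/w1.png

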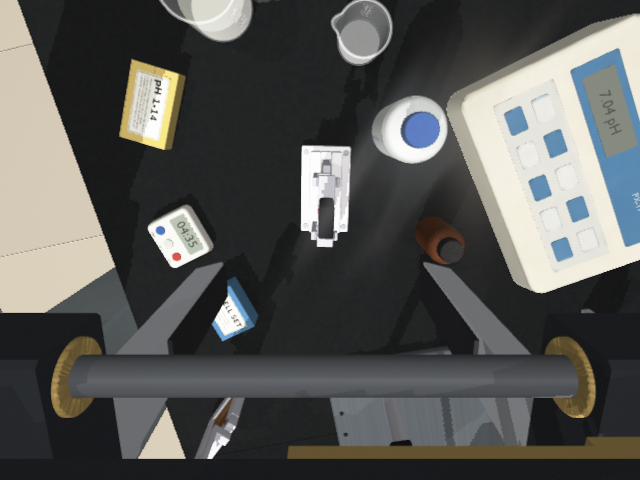

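```bash
python3 - <<'E'
from h import *
crop("",280,130,380,260,6,"pics/w1c.png","pics/w1.png")
im=cv2.imread("pics/w1c.png");cv2.imwrite("pics/w1c.png",cv2.resize(im[:, :],(460,598)))
E
```

```text
(no output)
```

View pics/w1c.png

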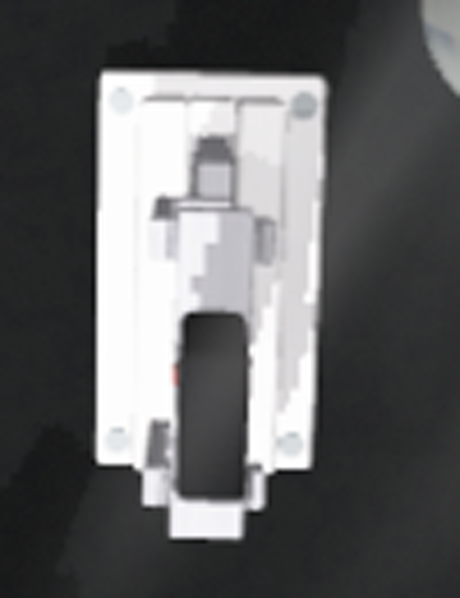

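```bash
python3 - <<'E'
from h import *
e=np.array([539.56986278, 356.59038877, 459.8759587 ]);A=np.array([[ 0.97733826,  0.20488133,  0.05323124],
       [-0.21168114,  0.94712119,  0.24114838],
       [-0.00100963, -0.24695159,  0.96902729]])
C=(391.65,322.8186,229.243,e,A)
c=lambda u,v,z:atz((u+.5)/4.6-.5+280,(v+.5)/4.6-.5+130,z,C)
q=[c(*p,34) for p in[(100,72),(328,78),(312,468),(97,465)]]
print(np.round(q,1),np.mean(q,0).round(1))
for a,b in[(3,0),(2,1)]:
    d=q[b]-q[a];print(np.linalg.norm(d),np.arctan2(-d[0],d[1]))
d=q[1]+q[2]-q[0]-q[3];print(np.linalg.norm(d)/2,np.arctan2(d[1],d[0]))
t=[c(*p,174) for p in[(178,498),(242,498)]];print(np.round(t,1))
for z in (174,):
  print(c(212,417,z))
# top edges of +y faces bottom at z=134
print([c(*p,134).round(1) for p in[(180,315),(247,313)]])
# screws midpoints
print([c(*p,34).round(1) for p in[(121,101),(304,105),(292,442),(117,440)]])
E
```

```text
[[513.4 345.6  34. ]
 [564.6 333.1  34. ]
 [542.7 242.4  34. ]
 [491.5 254.2  34. ]] [528.1 293.8  34. ]
93.92386626119242 -0.2346323924190189
93.31602136320241 -0.23746743923000344
52.645363565717105 -0.2332422840799986
[[519.1 279.6 174. ]
 [529.4 277.4 174. ]]
[527.44116602 291.77705039 174.        ]
[array([524. , 302.7, 134. ]), array([536.1, 300.4, 134. ])]
[array([516.7, 338.1,  34. ]), array([558. , 328.2,  34. ]), array([539.2, 249.8,  34. ]), array([497.7, 259.3,  34. ])]
```

```bash
python3 -c "
from h import *
delta([527.3,290.3,156],-0.235)"
```

```text
t 1.28 pos [523.2 286.3 297.9] rpy [ 3.1415e+00  6.0000e-04 -2.1110e-01] F [0.3 0.4 1. ] w 93.9
delta [  3.2  -4.8 141.9] [0.01 0.03 1.37]
```

send_rows(
  targets=[
    [3, -5, 30, 0, 0, 1.4, 60],
    [3, -5, 70, 0, 0, 1.4, 50],
    [3, -5, 105, 0, 0, 1.4, 50],
    [3, -5, 132, 0, 0, 1.4, 50],
    [3, -5, 132, 0, 0, 1.4, 50],
  ],
)

```text
t: 1.7
eef_pos: [524.8, 289.5, 161.2]
tcp_rot: [3.136, 0.005, -0.236]
force: [0.3, 0.4, 0.4]
gripper_width: 64.1
```

```bash
python3 - <<'E'
from h import *
delta([527.3,290.3,156],-0.235)
C=cal("wrist"); print(C[3],repr(C[4]))
im=cv2.cvtColor(grab_frame("wrist"),cv2.COLOR_RGB2BGR);cv2.imwrite("pics/w2.png",im)
crop("",200,130,460,340,3,"pics/w2c.png","pics/w2.png")
E
```

```text
t 1.70 pos [524.8 289.5 161.2] rpy [ 3.1364  0.0054 -0.2359] F [0.3 0.4 0.4] w 64.1
delta [ 2.3 -1.4  5.1] [ 0.3   0.31 -0.05]
[543.37634882 360.50947241 322.85215224] array([[ 0.9721534 ,  0.22531845,  0.06441555],
       [-0.23427368,  0.94122005,  0.24335295],
       [-0.0057973 , -0.25166727,  0.96779646]])
```

View pics/w2c.png

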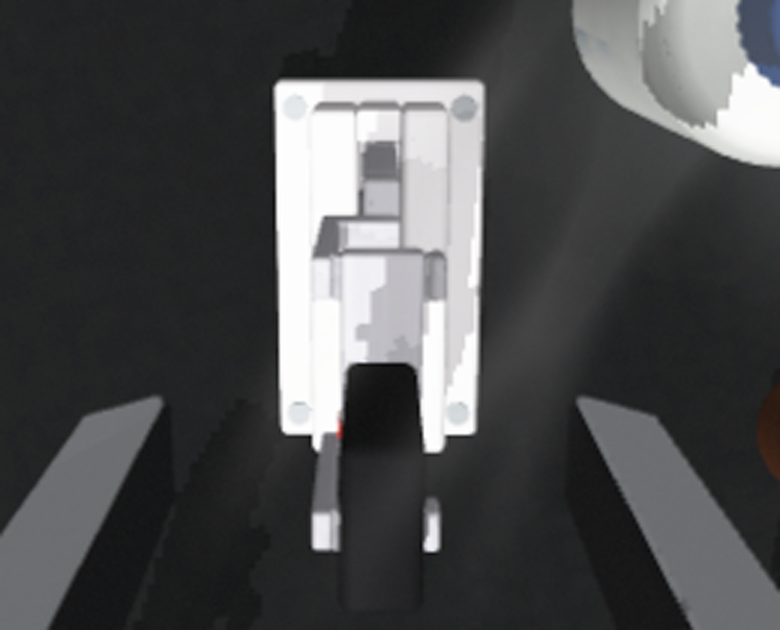

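```bash
python3 - <<'E'
from h import *
e=np.array([543.37634882, 360.50947241, 322.85215224]);A=np.array([[ 0.9721534 ,  0.22531845,  0.06441555],
       [-0.23427368,  0.94122005,  0.24335295],
       [-0.0057973 , -0.25166727,  0.96779646]])
C=(391.65,322.8186,229.243,e,A)
c=lambda u,v,z:atz((u+.5)/3-.5+200,(v+.5)/3-.5+130,z,C)
ya=np.array([.233,.972,0])
print([c(*p,174).round(1) for p in[(341,608),(423,608)]], (c(382,608,174)+13*ya).round(1))
print([c(*p,134).round(1) for p in[(346,365),(416,365)]],(c(381,365,134)-13*ya).round(1))
print([c(*p,8).round(1) for p in[(274,80),(484,80),(478,434),(280,434)]])
delta([527.3,290.3,156],-0.235)
E
```

```text
[array([519.1, 280.3, 174. ]), array([530.3, 277.7, 174. ])] [527.7 291.7 174. ]
[array([524.3, 302.7, 134. ]), array([535.7, 300. , 134. ])] [527.  288.7 134. ]
[array([511.9, 345.3,   8. ]), array([565.8, 332.3,   8. ]), array([543.2, 235.4,   8. ]), array([488.2, 248.5,   8. ])]
t 1.75 pos [526.2 289.9 164.4] rpy [ 3.1386e+00  3.1000e-03 -2.3680e-01] F [-0.3  0.1  2.2] w 60.2
delta [ 1.  -0.7  8.4] [ 0.17  0.18 -0.11]
```

send_rows(
  targets=[
    [1, -0.5, 8.5, 0, 0, 0, 40],
    [1, -0.5, 8.5, 0, 0, 0, 25],
    [1, -0.5, 8.5, 0, 0, 0, 10],
    [1, -0.5, 8.5, 0, 0, 0, 4],
    [1, -0.5, 8.5, 0, 0, 0, 4],
  ],
  squeeze=30,
)

```text
t: 2.17
eef_pos: [529.5, 290.0, 158.7]
tcp_rot: [-3.141, -0.001, -0.241]
force: [-0.1, 0.6, 0.3]
gripper_width: 27.2
```

send_rows(
  targets=[
    [0, 0, 0, 0, 0, 0, 4],
    [0, 0, 0, 0, 0, 0, 4],
    [0, 0, 0, 0, 0, 0, 4],
    [0, 0, 0, 0, 0, 0, 4],
    [0, 0, 0, 0, 0, 0, 4],
  ],
)

```text
t: 2.58
eef_pos: [528.9, 289.9, 158.0]
tcp_rot: [-3.142, 0.0, -0.241]
force: [-2.5, 0.0, 6.2]
gripper_width: 11.9
```

send_rows(
  targets=[
    [0, 0, -12, 0, 0, 0, 4],
    [0, 0, -25, 0, 0, 0, 4],
    [0, 0, -45, 0, 0, 0, 4],
    [0, 0, -75, 0, 0, 0, 4],
    [0, 0, -110, 0, 0, 0, 4],
  ],
)

```text
t: 3.0
eef_pos: [528.6, 289.2, 268.5]
tcp_rot: [3.14, 0.001, -0.241]
force: [0.3, 1.0, -1.5]
gripper_width: 11.8
```

```bash
python3 - <<'E'
from h import *
delta([485,-20,250],-0.037)
im=cv2.cvtColor(grab_frame("wrist"),cv2.COLOR_RGB2BGR);cv2.imwrite("pics/w3.png",im)
E
```

```text
t 3.00 pos [528.6 289.2 268.5] rpy [ 3.1397e+00  1.0000e-03 -2.4120e-01] F [ 0.3  1.  -1.5] w 11.8
delta [ 31.6 310.6  19. ] [  0.1    0.07 -11.7 ]
```

View pics/w3.png

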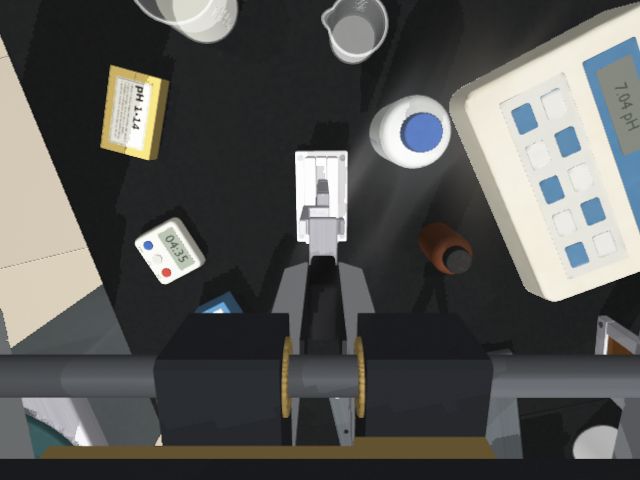

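send_rows(
  targets=[
    [0, 25, 0, 0, 0, 0, 4],
    [0, 60, 0, 0, 0, -2, 4],
    [2, 98, 0, 0, 0, -4, 4],
    [6, 136, 0, 0, 0, -6, 4],
    [12, 174, 0, 0, 0, -8, 4],
  ],
)

```text
t: 3.47
eef_pos: [498.6, 116.3, 268.3]
tcp_rot: [-3.141, -0.001, -0.099]
force: [1.0, -0.6, -1.0]
gripper_width: 11.9
```

send_rows(
  targets=[
    [-2, 36, 0, 0, 0, -2, 4],
    [-4, 72, 0, 0, 0, -3.7, 4],
    [-6, 105, 0, 0, 0, -3.7, 4],
    [-8, 130, 0, 0, 0, -3.7, 4],
    [-8, 136, 0, 0, 0, -3.7, 4],
  ],
)

```text
t: 3.88
eef_pos: [476.8, -20.8, 268.6]
tcp_rot: [3.142, -0.001, -0.042]
force: [0.3, -0.0, -1.2]
gripper_width: 11.7
```

```bash
python3 - <<'E'
from h import *
delta([485,-62,250],-0.037)
C=cal("wrist"); print(C[3],repr(C[4]))
im=cv2.cvtColor(grab_frame("wrist"),cv2.COLOR_RGB2BGR);cv2.imwrite("pics/w4.png",im)
E
```

```text
t 3.88 pos [476.8 -20.8 268.6] rpy [ 3.1416e+00 -1.2000e-03 -4.1700e-02] F [ 0.3 -0.  -1.2] w 11.7
delta [ 9.9 40.8 18.6] [ 0.   -0.07 -0.27]
[480.47798295  51.45011644 430.64434723] array([[ 9.99101768e-01,  4.12514305e-02,  9.69412089e-03],
       [-4.23680586e-02,  9.68246693e-01,  2.46380375e-01],
       [ 7.77242426e-04, -2.46569790e-01,  9.69124726e-01]])
```

View pics/w4.png

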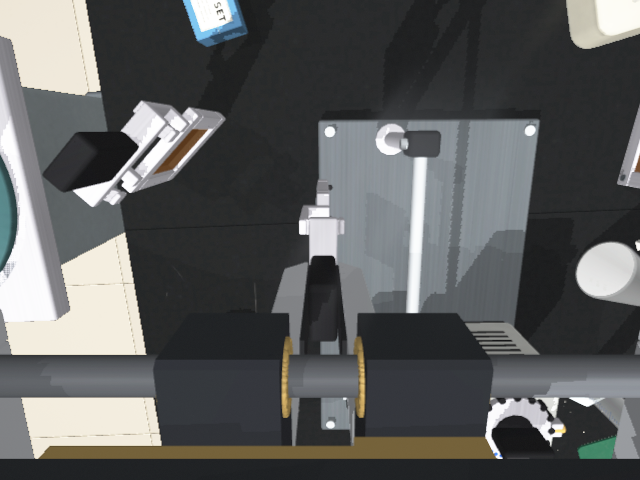

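```bash
python3 - <<'E'
from h import *
crop("",300,105,550,315,3,"pics/w4c.png","pics/w4.png")
im=cv2.imread("pics/w4.png").astype(int).sum(2)
for r in (165,180,200,220,240,260,280,300): print(r,im[r,395:440])
E
```

```text
165 [449 441 440 442 441 436 441 443 444 444 444 448 449 447 446 438 435 420
 507 598 665 705 728 743 749 752 752 749 743 722 680 594 466 421 417 411
 411 416 415 419 420 422 419 415 413]
180 [446 438 441 444 446 442 446 446 444 448 450 451 448 447 441 439 442 498
 581 655 703 726 741 748 752 752 750 743 726 690 617 479 441 445 438 439
 439 439 446 447 448 445 440 421 421]
200 [440 444 448 443 442 449 447 445 448 456 453 447 448 441 438 438 496 580
 658 702 728 741 749 752 753 752 746 728 692 600 478 437 436 431 429 432
 437 436 440 447 443 432 430 436 436]
220 [418 421 420 419 420 422 422 422 426 424 416 414 410 403 422 495 591 669
 716 738 752 756 757 756 754 749 731 689 564 453 431 435 431 425 431 430
 434 438 440 434 426 429 434 434 435]
240 [413 408 402 404 403 402 400 410 425 429 426 423 417 416 493 594 672 719
 741 754 757 757 756 754 746 726 680 539 423 403 401 399 396 422 424 428
 438 437 431 422 423 431 433 412 393]
260 [403 394 392 393 393 392 399 405 394 393 389 383 384 456 546 631 686 719
 741 746 746 745 741 729 700 652 494 404 399 400 393 391 394 387 391 402
 401 397 392 393 397 401 396 389 389]
280 [391 383 388 387 386 395 399 394 389 388 379 380 452 549 632 686 721 745
 749 746 743 739 725 697 633 473 396 396 391 388 389 385 384 390 400 401
 394 384 386 394 395 392 390 392 393]
300 [278 282 277 276 282 289 287 279 277 274 276 431 548 636 690 724 749 751
 746 742 736 722 691 616 427 374 395 394 388 369 355 304 279 284 287 283
 277 285 290 287 283 285 286 284 279]
```

View pics/w4c.png

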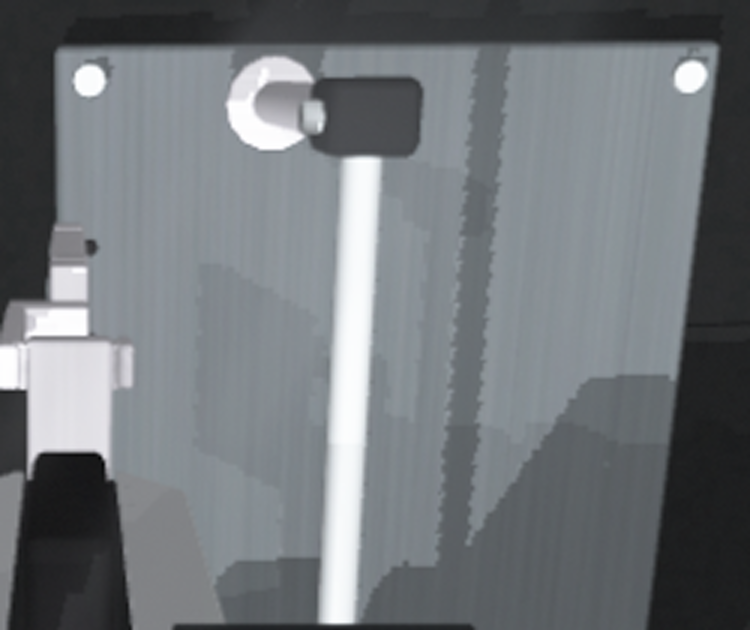

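```bash
python3 - <<'E'
from h import *
e=np.array([480.47798295 , 51.45011644 ,430.64434723]);A=np.array([[ 9.99101768e-01,  4.12514305e-02,  9.69412089e-03],
       [-4.23680586e-02,  9.68246693e-01,  2.46380375e-01],
       [ 7.77242426e-04, -2.46569790e-01,  9.69124726e-01]])
C=(391.65,322.8186,229.243,e,A)
a=atz(419.6,165,145,C);b=atz(412.5,300,145,C);d=a-b;print(a,b,np.arctan2(-d[0],d[1]))
y=np.array([-216.6,-61.7,0]);print(a[0]+(y-a[1])*d[0]/d[1])
for u,v in[(419-7.5,165),(419+7.5,165)]:pass
p=[atz(*q,12,C) for q in[(319,120.7),(539,120)]];print(p); dd=p[1]-p[0];print(np.arctan2(dd[1],dd[0]),np.linalg.norm(dd))
# head edge: inner face of head row (155/3+105) z157
print(atz(300+365/3,105+156/3,157,C))
E
```

```text
[549.51702652  23.70943176 145.        ] [545.87304036 -81.73385089 145.        ] -0.034544984133812205
[541.21223723 546.56538485 548.69765862]
[array([477.24862805,  60.47914469,  12.        ]), array([703.74457022,  51.57387133,  12.        ])]
-0.039297343329793004 226.6709414863941
[547.93804956  30.2815549  157.        ]
```

```bash
python3 - <<'E'
from h import *
delta([488,-62,199.5],-0.036)
E
```

```text
t 3.93 pos [477.2 -19.8 268.5] rpy [-3.1415e+00 -1.3000e-03 -4.1100e-02] F [-0.3 -1.2 -1.3] w 12.0
delta [12.4 41.7 69. ] [-0.01 -0.07 -0.29]
```

send_rows(
  targets=[
    [4, 15, 5, 0, 0, -0.3, 4],
    [12, 35, 30, 0, 0, -0.3, 4],
    [12.5, 42, 55, 0, 0, -0.3, 4],
    [12.5, 42, 69, 0, 0, -0.3, 4],
    [12.5, 42, 69, 0, 0, -0.3, 4],
  ],
)

```text
t: 4.35
eef_pos: [487.5, -58.4, 196.4]
tcp_rot: [3.141, 0.004, -0.031]
force: [-0.4, 0.5, -0.9]
gripper_width: 12.1
```

send_rows(
  targets=[
    [0, 0, 0, 0, 0, 0, 4],
    [0, 0, 0, 0, 0, 0, 4],
  ],
)

```text
t: 4.52
eef_pos: [489.2, -58.3, 199.8]
tcp_rot: [-3.141, -0.001, -0.03]
force: [-0.3, 0.9, -0.2]
gripper_width: 11.6
```

```bash
python3 - <<'E'
from h import *
delta([546.6,-62,199.5],-0.036)
C=cal("wrist"); print(C[3],repr(C[4]))
im=cv2.cvtColor(grab_frame("wrist"),cv2.COLOR_RGB2BGR);cv2.imwrite("pics/w5.png",im)
crop("",270,120,530,320,3,"pics/w5c.png","pics/w5.png")
crop("scene",270,180,430,300,5,"pics/s5.png")
im=cv2.imread("pics/w5.png").astype(int).sum(2)
for r in (180,220,260,300): print(r,im[r,420:470])
E
```

```text
t 4.52 pos [489.2 -58.3 199.8] rpy [-3.1415e+00 -1.2000e-03 -3.0500e-02] F [-0.3  0.9 -0.2] w 11.6
delta [57.5  1.9  0.4] [-0.01 -0.07  0.32]
[492.05687865  14.01867977 361.87483707] array([[ 9.99516915e-01,  3.03121458e-02,  6.86376898e-03],
       [-3.10687863e-02,  9.68692745e-01,  2.46310974e-01],
       [ 8.17330942e-04, -2.46405234e-01,  9.69166545e-01]])
180 [683 711 728 740 748 749 752 752 752 749 742 728 705 669 589 447 424 439
 450 445 444 447 450 453 444 438 438 444 443 440 439 423 411 406 410 414
 419 423 422 421 423 422 418 437 387 357 354 351 347 349]
220 [746 754 756 757 757 756 755 750 741 719 683 597 477 430 433 438 434 431
 434 444 442 438 432 431 432 437 439 420 406 397 398 405 408 412 413 406
 407 412 420 419 425 375 348 344 337 337 336 333 334 336]
260 [758 757 756 754 750 741 722 683 596 454 394 391 396 392 391 398 407 406
 402 396 394 398 405 406 403 396 393 398 398 394 396 394 394 395 402 403
 407 394 334 302 296 300 295 295 296 295 296 299 300 375]
300 [739 735 724 701 665 579 443 374 315 283 276 277 281 287 286 288 284 278
 282 288 288 287 288 288 287 289 285 285 284 284 288 289 289 291 291 287
 285 287 284 285 284 280 284 287 289 289 288 288 293 291]
```

View pics/w5c.png

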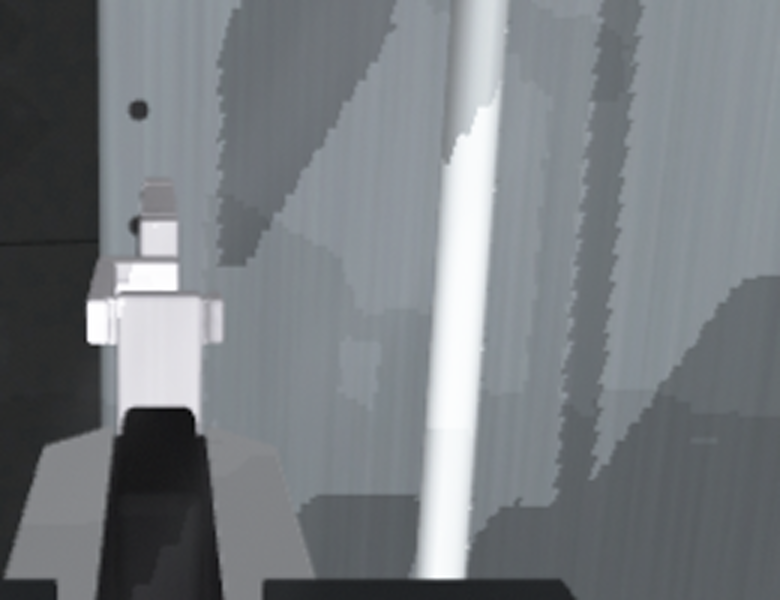

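View pics/s5.png

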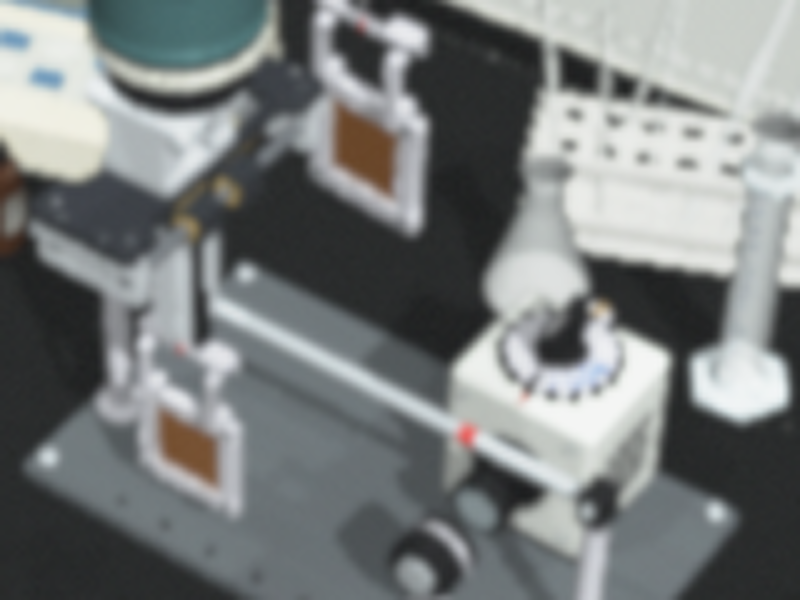

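```bash
python3 - <<'E'
from h import *
C=cal("wrist")
im=cv2.imread("pics/w5.png").astype(int).sum(2)
pts=[]
for v in (180,200,220,240,260,280,300):
    # right edge from profile, centre = right edge - r
    row=im[v,395:450]; hi=np.where(row>640)[0]+395; u=(hi.min()+hi.max())/2
    pts.append(atz(u,v,145,C)); print(v,u,hi.max()-hi.min())
p=np.array(pts); k=np.polyfit(p[:,1],p[:,0],1); print(k,np.polyval(k,[-216.6,-62]))
# hanger crossbar: hook height check? frame top etc
delta([np.polyval(k,-62)-.3,-62,199.5],-0.036)
E
```

```text
180 426.0 14
200 425.0 14
220 423.0 14
240 422.0 14
260 420.5 13
280 419.0 12
300 418.0 12
[3.50265685e-02 5.49106531e+02] [541.51977611 546.9348836 ]
t 4.62 pos [489.2 -58.5 199.8] rpy [-3.1413e+00 -1.7000e-03 -3.0600e-02] F [ 0.4  1.1 -0.7] w 11.9
delta [57.5  1.8  0.4] [-0.02 -0.1   0.31]
```

send_rows(
  targets=[
    [12, 0.4, 0, 0, 0, 0.3, 4],
    [26, 0.8, 0, 0, 0, 0.3, 4],
    [40, 1.2, 0, 0, 0, 0.3, 4],
    [52, 1.6, 0, 0, 0, 0.3, 4],
    [57.5, 1.8, 0, 0, 0, 0.3, 4],
  ],
)

```text
t: 5.03
eef_pos: [547.4, -62.3, 199.5]
tcp_rot: [3.142, -0.001, -0.036]
force: [-0.1, -0.2, -0.9]
gripper_width: 12.1
```

send_rows(
  targets=[
    [0, 0, 0, 0, 0, 0, 4],
    [0, 0, 0, 0, 0, 0, 4],
  ],
)

```text
t: 5.2
eef_pos: [545.6, -62.6, 198.9]
tcp_rot: [3.141, -0.0, -0.037]
force: [-0.5, 0.1, -1.3]
gripper_width: 11.6
```

```bash
python3 - <<'E'
from h import *
delta([546.8,-62,183],-0.036)
im=cv2.cvtColor(grab_frame("wrist"),cv2.COLOR_RGB2BGR);cv2.imwrite("pics/w6.png",im)
crop("",240,120,440,320,3,"pics/w6c.png","pics/w6.png")
E
```

```text
t 5.20 pos [545.6 -62.6 198.9] rpy [ 3.1415 -0.     -0.0367] F [-0.5  0.1 -1.3] w 11.6
delta [ 1.1 -0.6 15.9] [ 0.01 -0.   -0.04]
```

View pics/w6c.png

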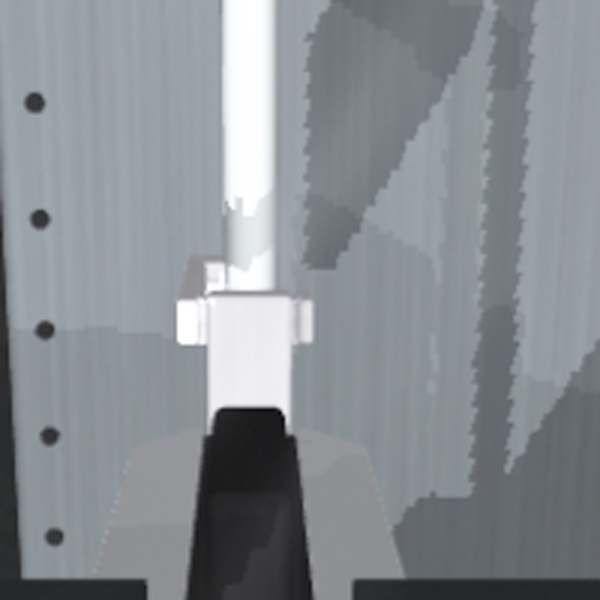

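send_rows(
  targets=[
    [0.5, 0, 4, 0, 0, 0, 4],
    [0.5, 0, 8, 0, 0, 0, 4],
    [0.5, 0, 12, 0, 0, 0, 4],
    [0.5, 0, 14, 0, 0, 0, 4],
    [0.5, 0, 15, 0, 0, 0, 4],
  ],
)

```text
t: 5.67
eef_pos: [546.1, -62.6, 183.2]
tcp_rot: [3.141, 0.001, -0.037]
force: [0.3, -0.5, -0.8]
gripper_width: 11.4
```

send_rows(
  targets=[
    [0, 0, 0, 0, 0, 0, 4],
    [0, 0, 0, 0, 0, 0, 4],
  ],
)

```text
t: 5.83
eef_pos: [546.4, -62.7, 183.7]
tcp_rot: [3.141, 0.0, -0.037]
force: [0.8, 0.3, 0.1]
gripper_width: 12.2
```

```bash
python3 - <<'E'
from h import *
delta([541.2,-216.6,183],-0.036)
C=cal("wrist"); print(C[3],repr(C[4]))
im=cv2.cvtColor(grab_frame("wrist"),cv2.COLOR_RGB2BGR);cv2.imwrite("pics/w7.png",im)
crop("scene",270,180,430,300,5,"pics/s7.png")
E
```

```text
t 5.83 pos [546.4 -62.7 183.7] rpy [ 3.1415  0.     -0.0367] F [0.8 0.3 0.1] w 12.2
delta [  0.4 154.    0.7] [ 0.01  0.   -0.04]
[549.91042792   9.64057418 345.74783416] array([[ 9.99300790e-01,  3.61218292e-02,  9.65109200e-03],
       [-3.73862810e-02,  9.68425040e-01,  2.46485716e-01],
       [-4.42844212e-04, -2.46674190e-01,  9.69098369e-01]])
```

View pics/s7.png

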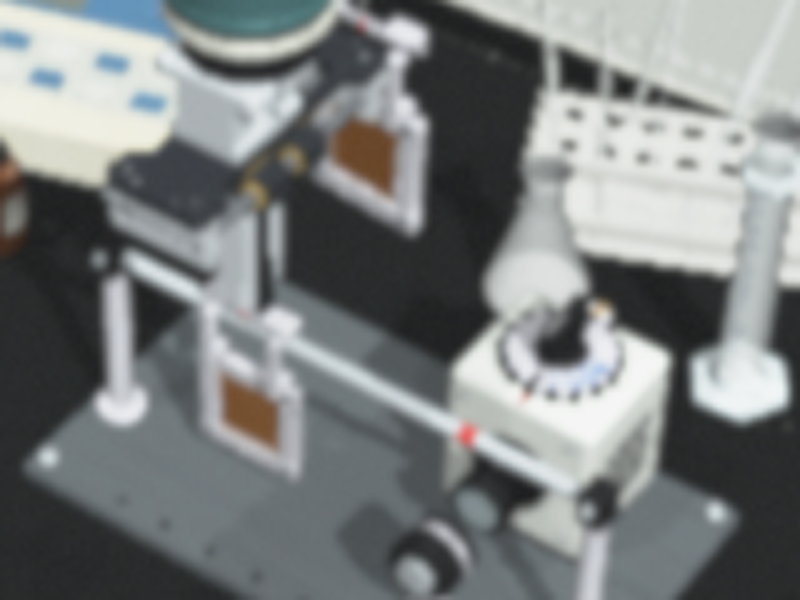

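View pics/w7.png

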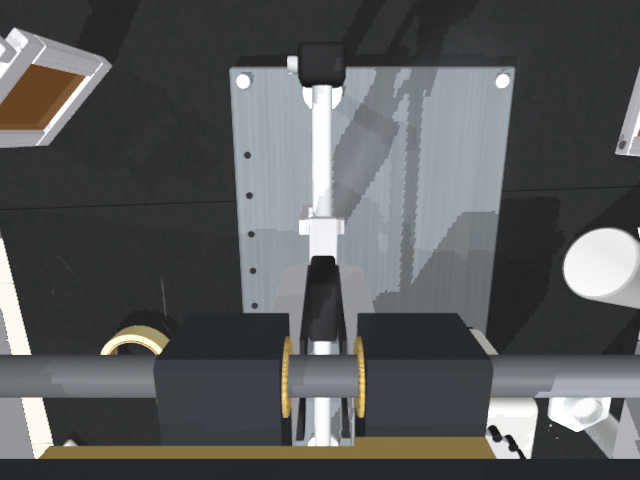

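send_rows(
  targets=[
    [0, 12, 0, 0, 0, 0, 4],
    [0, 30, 0, 0, 0, 0, 4],
    [0, 52, 0, 0, 0, 0, 4],
    [0, 75, 0, 0, 0, 0, 4],
    [0, 95, 0, 0, 0, 0, 4],
  ],
)

```text
t: 6.35
eef_pos: [542.6, -159.9, 183.9]
tcp_rot: [3.141, -0.0, -0.037]
force: [0.7, -1.1, -0.5]
gripper_width: 12.2
```

```bash
python3 - <<'E'
from h import *
delta([541.2,-216.6,183.5],-0.036)
E
```

```text
t 6.35 pos [ 542.6 -159.9  183.9] rpy [ 3.1411e+00 -4.0000e-04 -3.7400e-02] F [ 0.7 -1.1 -0.5] w 12.2
delta [ 0.7 56.7  0.5] [ 0.03 -0.02 -0.08]
```

send_rows(
  targets=[
    [0.3, 15, 0, 0, 0, 0, 4],
    [0.4, 32, 0, 0, 0, 0, 4],
    [0.5, 46, 0, 0, 0, 0, 4],
    [0.6, 56, 0, 0, 0, 0, 4],
    [0.6, 57, 0, 0, 0, 0, 4],
  ],
)

```text
t: 6.77
eef_pos: [540.8, -217.1, 183.8]
tcp_rot: [3.141, -0.0, -0.039]
force: [-1.2, 0.1, -0.7]
gripper_width: 11.8
```

send_rows(
  targets=[
    [0, 0, 0, 0, 0, 0, 4],
    [0, 0, 0, 0, 0, 0, 4],
  ],
)

```text
t: 6.93
eef_pos: [541.4, -214.0, 183.6]
tcp_rot: [-3.141, 0.0, -0.036]
force: [-1.1, -0.9, 0.6]
gripper_width: 11.9
```

```bash
python3 - <<'E'
from h import *
delta([541.2,-216.6,183.5],-0.036)
C=cal("wrist")
im=cv2.cvtColor(grab_frame("wrist"),cv2.COLOR_RGB2BGR);cv2.imwrite("pics/w8.png",im)
im=cv2.cvtColor(grab_frame("scene"),cv2.COLOR_RGB2BGR);cv2.imwrite("pics/scene8.png",im)
crop("scene",320,220,420,320,6,"pics/s8.png","pics/scene8.png")
crop("top",350,225,400,275,10,"pics/t8.png")
E
```

```text
t 6.93 pos [ 541.4 -214.   183.6] rpy [-3.1414e+00  3.0000e-04 -3.6200e-02] F [-1.1 -0.9  0.6] w 11.9
delta [-0.2  2.6  0.1] [-0.01  0.01 -0.01]
```

View pics/s8.png

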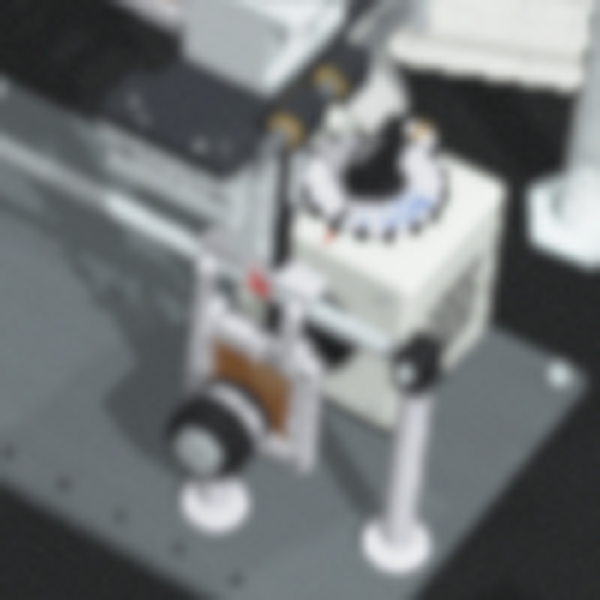

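View pics/w8.png

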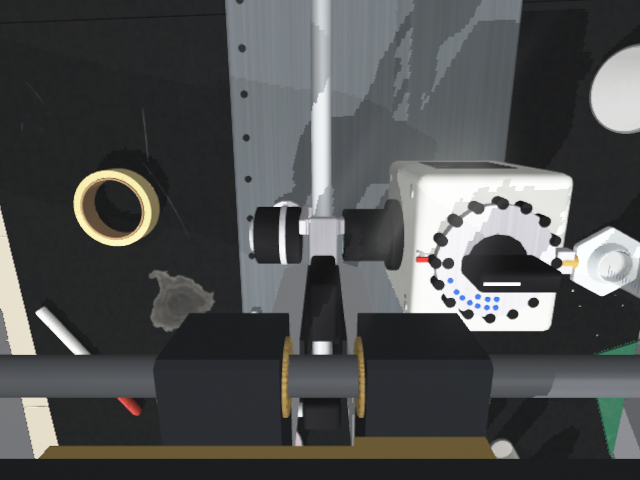

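```bash
python3 - <<'E'
from h import *
T=cal("top");S=cal("scene");W=cal("wrist")
k=[3.55e-02,549.0]
for n,C,box in(("pics/top0.png",T,(365,240,385,262)),("pics/scene0.png",S,(355,258,372,275)),("pics/scene8.png",S,(355,258,372,275))):
    im=cv2.imread(n).astype(float);x0,y0,x1,y1=box;c=im[y0:y1,x0:x1];w=np.clip(c[...,2]-np.maximum(c[...,0],c[...,1])-25,0,None)
    v,u=np.mgrid[y0:y1,x0:x1]; uu,vv=(w*u).sum()/w.sum(),(w*v).sum()/w.sum()
    p=atz(uu,vv,145,C); print(n,uu,vv,p.round(1),"rail x there",k[1]+k[0]*p[1], w.sum())
# project predicted hanger points in scene
Rb=R.from_euler("z",-.0365)
def H(p,c): return Rb.apply(np.array(p,float))+c
c=np.array([541.3,-214,145.6])
pts=[[-12.5,24,-15],[-12.5,-24,-15],[-4,35,-30],[-4,-35,-30],[-4,-35,-112]]
q=proj([H(p,c) for p in pts],S); print(((q-[320,220]+.5)*6-.5).round(1))
m=proj([[541.3,-216.6,145]],S);print(((m-[320,220]+.5)*6-.5).round(1))
m=proj([[541.3,-214,145]],S);print(((m-[320,220]+.5)*6-.5).round(1))
crop("",230,150,590,350,2.2,"pics/w8c.png","pics/w8.png")
E
```

```text
pics/top0.png 374.11467116357505 250.69308600337268 [ 541.5 -218.4  145. ] rail x there 541.2469576943618 1186.0
pics/scene0.png 362.9273216689098 266.4912516823688 [ 540.8 -214.   145. ] rail x there 541.4022917138237 743.0
pics/scene8.png 362.54014598540147 266.98175182481754 [ 538.6 -214.1  145. ] rail x there 541.3990733338601 274.0
[[202.  295.3]
 [287.1 339.9]
 [191.6 296.4]
 [314.8 361. ]
 [304.1 474.3]]
[[265.3 283.1]]
[[260.5 280.9]]
```

View pics/w8c.png

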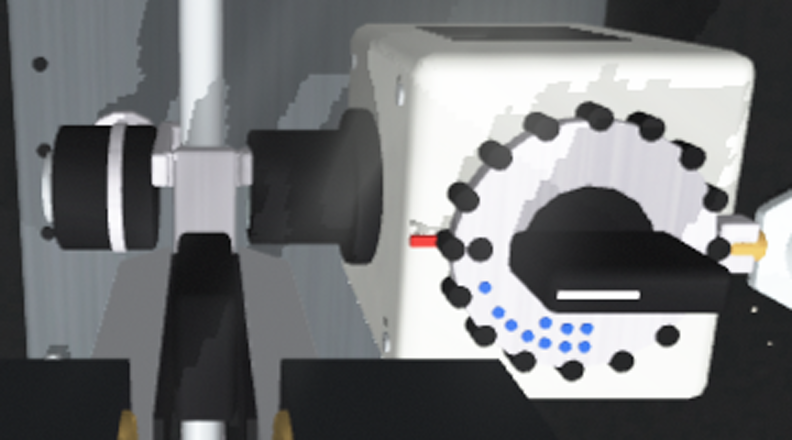

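View pics/t8.png

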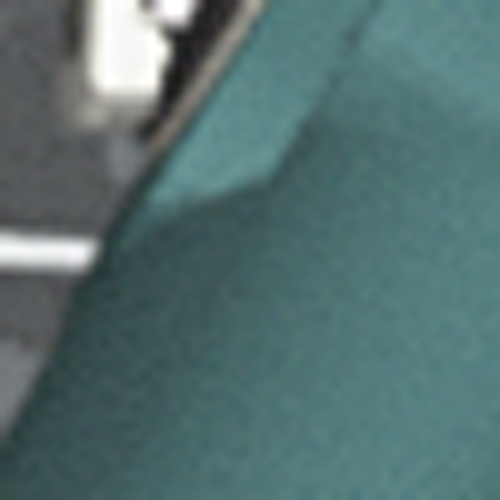

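```bash
python3 - <<'E'
from h import *
W=cal("wrist");print(sense()["eef_pos"])
ex=np.array([np.cos(-.0365),np.sin(-.0365),0]);ey=np.array([-ex[1],ex[0],0])
def ax(u,v1,v2,z=70):
    ds=[]
    for v in(v1,v2):
        e,d=ray(u,v,W); p=np.array([d@ey,d[2]]); ds.append(p/np.linalg.norm(p))
    b=ds[0]+ds[1]; ang=np.arccos(ds[0]@ds[1])/2
    t=(z-e[2])/b[1]; y=e@ey+t*b[0]; dist=np.hypot(t*b[0],z-e[2]); return y,dist*np.sin(ang)
g=lambda u,v:(230+(u+.5)/2.2-.5,150+(v+.5)/2.2-.5)
for a,b,c in[(80,126,249),(140,127,248),(280,130,245),(320,131,245)]:
    u,v1=g(a,b);_,v2=g(a,c); print("bench-ey coord",ax(u,v1,v2))
print("TCP ey",sense()["eef_pos"]@ey, "mark by top/scene", np.array([541.3,-218.4,0])@ey,np.array([541.3,-214,0])@ey)
im=cv2.imread("pics/w8.png").astype(int).sum(2); print(im[205:262,322])
crop("",290,200,360,270,8,"pics/w8d.png","pics/w8.png")
for v in (214,216,218,220): print(v,atz(322,v,159.6,W)@ey)
E
```

```text
[ 541.48124804 -213.84468031  183.67924538]
bench-ey coord (np.float64(-195.94841762765105), np.float64(20.332796865695848))
bench-ey coord (np.float64(-195.94206963705057), np.float64(20.00294774158833))
bench-ey coord (np.float64(-195.9276498036456), np.float64(19.013653608361903))
bench-ey coord (np.float64(-196.09417258321304), np.float64(18.85111004751486))
TCP ey -193.94257143483557 mark by top/scene -198.5014711356912 -194.10440176030912
[550 551 547 546 546 546 544 545 542 542 528 454 349 400 515 544 558 557
 559 558 556 561 560 558 561 561 561 561 562 562 561 564 565 565 568 568
 567 569 571 569 568 569 570 570 573 570 571 571 571 544 388  65  63  62
  72  59  62]
214 -161.24219047703252
216 -162.23587605496797
218 -163.23212289043386
220 -164.23094089879805
```

View pics/w8d.png

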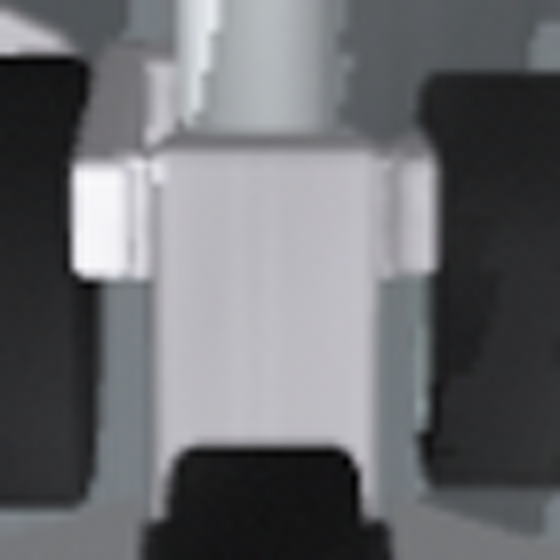

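send_rows(
  targets=[
    [0, 1, 0.4, 0, 0, 0, 4],
    [0, 1, 0.6, 0, 0, 0, 4],
    [0, 1, 0.6, 0, 0, 0, 4],
    [0, 1, 0.6, 0, 0, 0, 4],
  ],
)

```text
t: 7.42
eef_pos: [541.3, -214.8, 183.3]
tcp_rot: [-3.141, 0.0, -0.036]
force: [-4.7, 3.6, 7.2]
gripper_width: 12.0
```

send_rows(
  targets=[
    [0, 0, 0, 0, 0, 0, 16],
    [0, 0, 0, 0, 0, 0, 22],
    [0, 0, 0, 0, 0, 0, 28],
    [0, 0, 0, 0, 0, 0, 32],
    [0, 0, 0, 0, 0, 0, 32],
  ],
)

```text
t: 7.83
eef_pos: [541.5, -215.6, 183.1]
tcp_rot: [3.141, -0.0, -0.037]
force: [-0.1, -0.4, 0.3]
gripper_width: 31.5
```

```bash
python3 - <<'E'
from h import *
delta([541.4,-216,300],-0.036)
im=cv2.cvtColor(grab_frame("wrist"),cv2.COLOR_RGB2BGR);cv2.imwrite("pics/w9.png",im)
crop("",230,150,590,350,2.2,"pics/w9c.png","pics/w9.png")
E
```

```text
t 7.83 pos [ 541.5 -215.6  183.1] rpy [ 3.1414e+00 -1.0000e-04 -3.6700e-02] F [-0.1 -0.4  0.3] w 31.5
delta [-1.000e-01  4.000e-01 -1.169e+02] [ 0.01 -0.01 -0.04]
```

View pics/w9c.png

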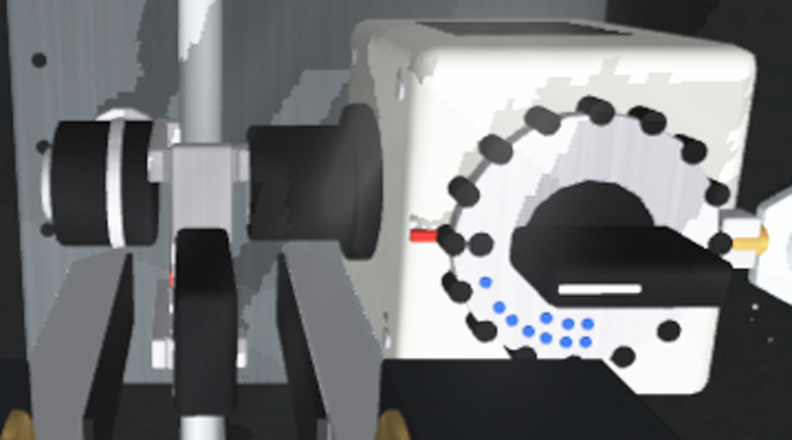

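send_rows(
  targets=[
    [0, 0, -10, 0, 0, 0, 32],
    [0, 0, -35, 0, 0, 0, 36],
    [0, 0, -75, 0, 0, 0, 50],
    [0, 0, -110, 0, 0, 0, 60],
    [0, 0, -140, 0, 0, -7, 60],
  ],
)

```text
t: 8.3
eef_pos: [541.3, -215.9, 326.4]
tcp_rot: [3.141, -0.001, 0.082]
force: [-0.4, 0.4, 0.1]
gripper_width: 52.3
```

```bash
python3 - <<'E'
from h import *
delta([575,-215,320],1.534)
W=cal("wrist")
E
```

```text
t 8.30 pos [ 541.3 -215.9  326.4] rpy [ 3.1407e+00 -1.5000e-03  8.2000e-02] F [-0.4  0.4  0.1] w 52.3
delta [33.6  1.9  6.4] [ 1.000e-01 -3.000e-02 -8.319e+01]
```

send_rows(
  targets=[
    [7, 0, 0, 0, 0, -7, 60],
    [14, 0, 0, 0, 0, -14, 60],
    [21, 1, 0, 0, 0, -21, 60],
    [28, 1, 0, 0, 0, -28, 60],
    [33, 2, 0, 0, 0, -35, 60],
  ],
)

```text
t: 8.72
eef_pos: [574.9, -214.6, 323.9]
tcp_rot: [3.141, -0.0, 0.703]
force: [-0.2, -0.5, -0.6]
gripper_width: 60.2
```

send_rows(
  targets=[
    [0, 0, 0, 0, 0, -7, 60],
    [0, 0, 0, 0, 0, -14, 60],
    [0, 0, 0, 0, 0, -21, 60],
    [0, 0, 0, 0, 0, -28, 60],
    [0, 0, 0, 0, 0, -35, 60],
  ],
)

```text
t: 9.13
eef_pos: [574.4, -214.9, 323.9]
tcp_rot: [3.141, 0.0, 1.313]
force: [0.1, 0.4, 0.5]
gripper_width: 59.9
```

```bash
python3 - <<'E'
from h import *
delta([575,-215,320],1.534)
E
```

```text
t 9.13 pos [ 574.4 -214.9  323.9] rpy [3.1411e+00 4.0000e-04 1.3129e+00] F [0.1 0.4 0.5] w 59.9
delta [0.1 0.6 3.9] [  0.03   0.03 -12.67]
```

send_rows(
  targets=[
    [0, 0, 0, 0, 0, -6.5, 60],
    [0, 0, 0, 0, 0, -12.7, 60],
    [0, 0, 0, 0, 0, -12.7, 60],
    [0, 0, 0, 0, 0, -12.7, 60],
  ],
)

```text
t: 9.47
eef_pos: [574.4, -215.0, 323.7]
tcp_rot: [3.141, 0.0, 1.525]
force: [0.0, -1.2, -0.0]
gripper_width: 59.9
```

```bash
python3 - <<'E'
from h import *
delta([575,-215,320],1.534)
C=cal("wrist"); print(C[3],repr(C[4]))
im=cv2.cvtColor(grab_frame("wrist"),cv2.COLOR_RGB2BGR);cv2.imwrite("pics/w10.png",im)
im=sum(grab_frame("scene").astype(float) for i in range(4))/4
cv2.imwrite("pics/scene10.png",cv2.cvtColor(im.astype(np.uint8),cv2.COLOR_RGB2BGR))
crop("",330,230,410,310,8,"pics/s10.png","pics/scene10.png")
crop("top",350,225,400,275,10,"pics/t10.png")
E
```

```text
t 9.47 pos [ 574.4 -215.   323.7] rpy [3.1412e+00 3.0000e-04 1.5250e+00] F [ 0.  -1.2 -0. ] w 59.9
delta [0.  0.6 3.7] [ 0.02  0.02 -0.51]
[ 503.85103605 -210.68315171  485.74084467] array([[ 4.64025680e-02, -9.68044069e-01, -2.46449754e-01],
       [ 9.98922812e-01,  4.49349951e-02,  1.15785394e-02],
       [-1.34317953e-04, -2.46721555e-01,  9.69086403e-01]])
```

View pics/w10.png

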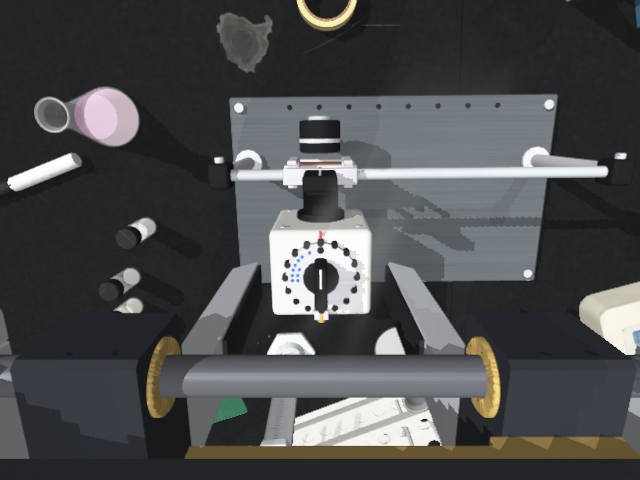

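View pics/s10.png

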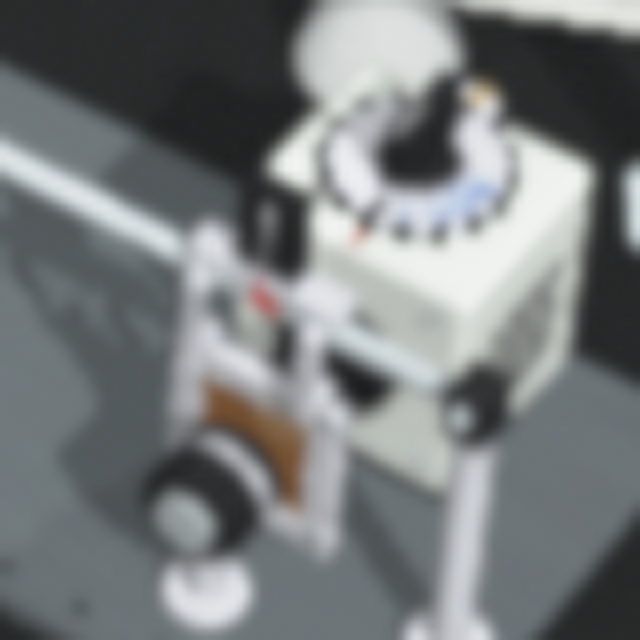

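```bash
python3 - <<'E'
from h import *
crop("",260,105,380,205,6,"pics/w10a.png","pics/w10.png")
crop("",260,200,380,325,4.8,"pics/w10b.png","pics/w10.png")
E
```

```text
(no output)
```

View pics/w10a.png

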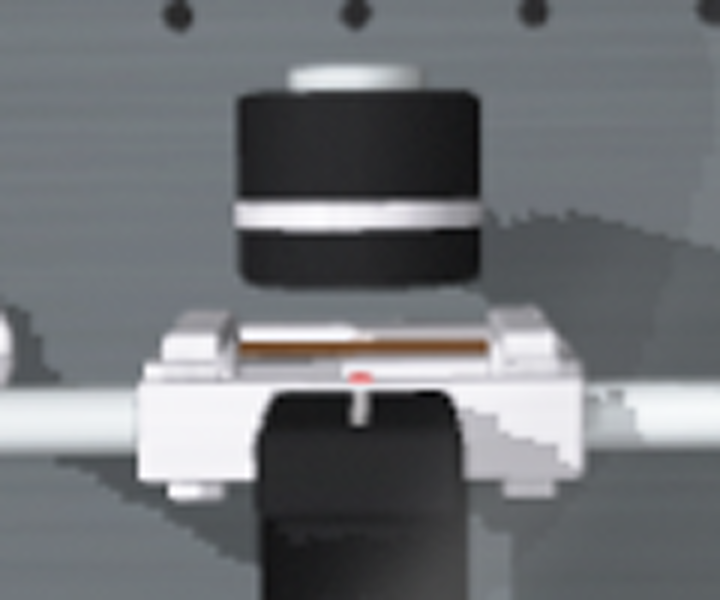

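View pics/w10b.png

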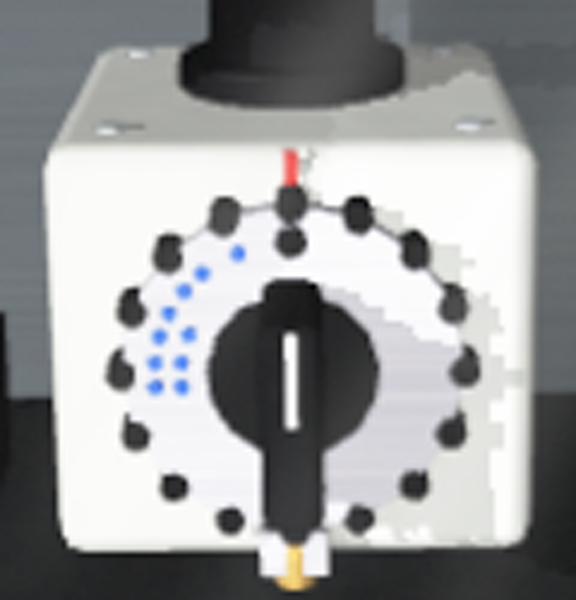

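```bash
python3 - <<'E'
from h import *
W=cal("wrist")
ex=np.array([np.cos(-.0365),np.sin(-.0365),0]);ey=np.array([-ex[1],ex[0],0])
a=lambda u,v:(260+(u+.5)/6-.5,105+(v+.5)/6-.5)
b=lambda u,v:(260+(u+.5)/4.8-.5,200+(v+.5)/4.8-.5)
Y=lambda uv,z:(atz(*uv,z,W)@ey).round(2)
print("bar",[Y(a(*p),159) for p in[(138,470),(585,470)]], "dot",Y(a(360,378),159))
print("det",[Y(a(*p),70) for p in[(237,150),(481,150)]])
print("snout",[Y(b(*p),70) for p in[(210,10),(375,10)]])
print("posts?")
print("pointer",atz(*b(290,165),125,W)@ey)
top=190
for z in (180,190): print("knob line",z,atz(*b(291,335),z,W).round(1),atz(*b(291,428),z,W).round(1))
print("house corners",[atz(*b(*p),125,W).round(1) for p in[(48,143),(533,143),(527,548),(62,548)]])
# red pixels under? mark visible
E
```

```text
bar [np.float64(-225.94), np.float64(-163.79)] dot -194.95
det [np.float64(-216.44), np.float64(-174.66)]
snout [np.float64(-213.53), np.float64(-176.59)]
posts?
pointer -195.42582986191198
knob line 180 [ 615.6 -217.6  180. ] [ 632.7 -218.4  180. ]
knob line 190 [ 611.9 -217.4  190. ] [ 628.5 -218.1  190. ]
house corners [array([ 593.4, -265.1,  125. ]), array([ 597.6, -169.3,  125. ]), array([ 685. , -171.7,  125. ]), array([ 680.7, -268.9,  125. ])]
```

```bash
python3 - <<'E'
from h import *
W=cal("wrist")
A7=np.array([[ 9.99300790e-01,  3.61218292e-02,  9.65109200e-03],
       [-3.73862810e-02,  9.68425040e-01,  2.46485716e-01],
       [-4.42844212e-04, -2.46674190e-01,  9.69098369e-01]])
W8=(W[0],W[1],W[2],np.array([544.9,-141.66,345.65]),A7)
b=lambda u,v:(260+(u+.5)/4.8-.5,200+(v+.5)/4.8-.5)
g=lambda u,v:(230+(u+.5)/2.2-.5,150+(v+.5)/2.2-.5)
def tri(r1,r2):
    (e1,d1),(e2,d2)=r1,r2; M=np.c_[d1,-d2]; t=np.linalg.lstsq(M,e2-e1,rcond=None)[0]
    p,q=e1+t[0]*d1,e2+t[1]*d2; return ((p+q)/2).round(1),np.linalg.norm(p-q).round(2)
print("line near end",tri(ray(*b(291,333),W),ray(*g(557,295),W8)))
print("line far end",tri(ray(*b(291,430),W),ray(*g(641,295),W8)))
print("pointer",tri(ray(*b(290,165),W),ray(*g(422,240),W8)))
print("peg at plate front",tri(ray(*b(291,241),W),ray(*g(480,249),W8)))
print("bar near end",tri(ray(*b(291,303),W),ray(*g(545,311),W8)))
T=tri(ray(*b(291,333),W),ray(*g(557,295),W8))
E
```

```text
line near end (array([ 620.5, -217.9,  166. ]), np.float64(0.25))
line far end (array([ 639.3, -218.8,  165.6]), np.float64(0.29))
pointer (array([ 599.8, -217.4,  126.6]), np.float64(0.52))
peg at plate front (array([ 613. , -217.8,  134.4]), np.float64(0.34))
bar near end (array([ 612.7, -217.3,  175.8]), np.float64(2.75))
```

```bash
python3 - <<'E'
from h import *
from scipy.optimize import least_squares
W=cal("wrist")
b=lambda u,v:(260+(u+.5)/4.8-.5,200+(v+.5)/4.8-.5)
pk=[(291,203),(224,215),(169,252),(132,307),(120,371),(135,435),(174,487),(231,520),(359,520),(414,487),(451,432),(465,366),(453,305),(414,250),(358,213)]
for z in(127,131,135):
    P=np.array([atz(*b(*p),z,W)[:2] for p in pk])
    r=least_squares(lambda q:np.hypot(P[:,0]-q[0],P[:,1]-q[1])-q[2],[639,-218,36]);print(z,r.x.round(2),np.abs(r.fun).max().round(2))
delta([638.5,-218.7,200],1.534)
E
```

```text
127 [ 642.62 -218.82   35.32] 0.44
131 [ 641.07 -218.72   34.93] 0.43
135 [ 639.52 -218.63   34.54] 0.43
t 9.77 pos [ 574.4 -214.7  323.1] rpy [-3.1415e+00  1.0000e-04  1.5276e+00] F [-0.5 -1.  -0.2] w 60.1
delta [ -1.2  64.2 123.1] [-0.01  0.01 -0.37]
```

```bash
python3 - <<'E'
from h import *
crop("",350,140,450,215,7,"pics/t0c.png","pics/top0.png")
crop("",360,150,480,280,4.6,"pics/s0c.png","pics/scene0.png")
crop("",220,190,470,460,2.2,"pics/w10d.png","pics/w10.png")
E
```

```text
(no output)
```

View pics/t0c.png

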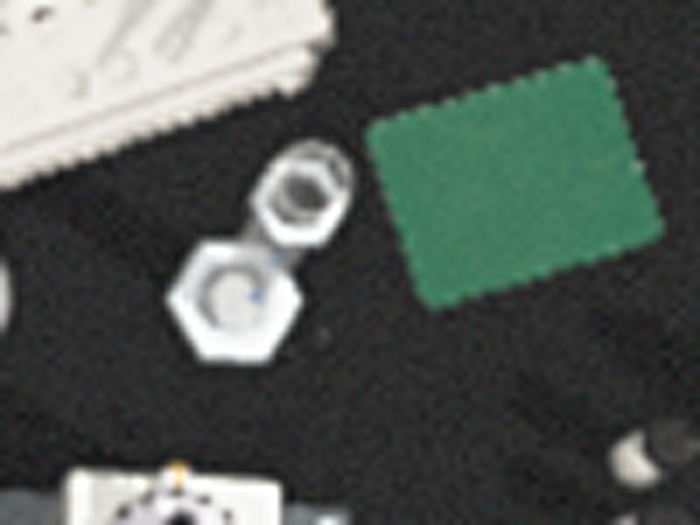

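View pics/s0c.png

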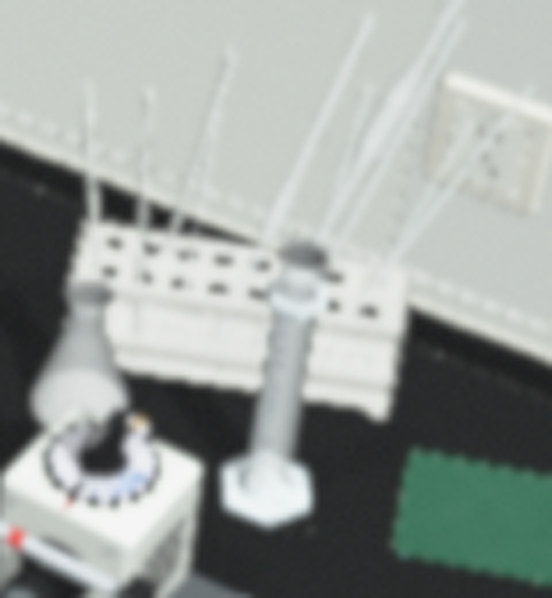

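View pics/w10d.png

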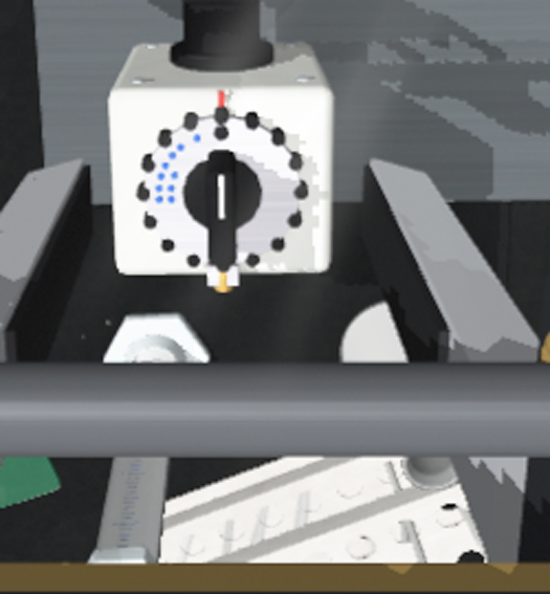

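```bash
python3 - <<'E'
from h import *
T=cal("top");S=cal("scene")
def tri(r1,r2):
    (e1,d1),(e2,d2)=r1,r2; M=np.c_[d1,-d2]; t=np.linalg.lstsq(M,e2-e1,rcond=None)[0]
    p,q=e1+t[0]*d1,e2+t[1]*d2; return ((p+q)/2).round(1),np.linalg.norm(p-q).round(2)
print(tri(ray(394.3,165.7,T),ray(426.3,204.8,S)),tri(ray(383.6,182.9,T),ray(417.6,257,S)))
print(atz(383.6,182.9,10,T), atz(383.6,182.9,0,T))
# flask top: top0 ~ (341,170)? scene
print(tri(ray(343,175,T),ray(379.5,213.5,S)))
E
```

```text
(array([ 799.6, -271.1,  218.9]), np.float64(0.27)) (array([ 7.999e+02, -2.729e+02, -3.000e-01]), np.float64(2.74))
[ 798.19149716 -272.28598337   10.        ] [ 800.75683594 -273.94134556    0.        ]
(array([ 797.4, -120.7,  111.7]), np.float64(2.03))
```

```bash
python3 - <<'E'
from h import *
delta([639.5,-218.7,156.5],1.534)
E
```

```text
t 9.77 pos [ 574.4 -214.7  323.1] rpy [-3.1415e+00  1.0000e-04  1.5276e+00] F [-0.5 -1.  -0.2] w 60.1
delta [ -1.2  65.2 166.6] [-0.01  0.01 -0.37]
```

send_rows(
  targets=[
    [-0.5, 30, 0, 0, 0, -0.4, 44],
    [-1, 55, 15, 0, 0, -0.4, 44],
    [-1.2, 65, 45, 0, 0, -0.4, 44],
    [-1.2, 65, 80, 0, 0, -0.4, 44],
    [-1.2, 65, 110, 0, 0, -0.4, 44],
  ],
)

```text
t: 10.18
eef_pos: [639.5, -218.4, 210.7]
tcp_rot: [-3.141, 0.0, 1.535]
force: [0.0, -0.3, -0.5]
gripper_width: 43.7
```

send_rows(
  targets=[
    [0, 0, 10, 0, 0, 0, 44],
    [0, 0, 13, 0, 0, 0, 44],
    [0, 0, 13, 0, 0, 0, 44],
  ],
)

```text
t: 10.43
eef_pos: [639.6, -218.8, 200.8]
tcp_rot: [3.141, 0.0, 1.535]
force: [0.5, -0.4, 0.4]
gripper_width: 44.3
```

```bash
python3 - <<'E'
from h import *
delta([639.5,-218.7,156.5],1.534)
C=cal("wrist"); print(C[3],repr(C[4]))
im=cv2.cvtColor(grab_frame("wrist"),cv2.COLOR_RGB2BGR);cv2.imwrite("pics/w11.png",im)
crop("",220,100,440,330,2.6,"pics/w11c.png","pics/w11.png")
E
```

```text
t 10.43 pos [ 639.6 -218.8  200.8] rpy [3.1414e+00 3.0000e-04 1.5355e+00] F [ 0.5 -0.4  0.4] w 44.3
delta [ 0.1 -0.1 44.3] [0.01 0.01 0.08]
[ 569.05940143 -215.24832385  362.83600745] array([[ 3.59834766e-02, -9.68531406e-01, -2.46276480e-01],
       [ 9.99352375e-01,  3.48380729e-02,  9.00778266e-03],
       [-1.44522430e-04, -2.46441117e-01,  9.69157756e-01]])
```

View pics/w11c.png

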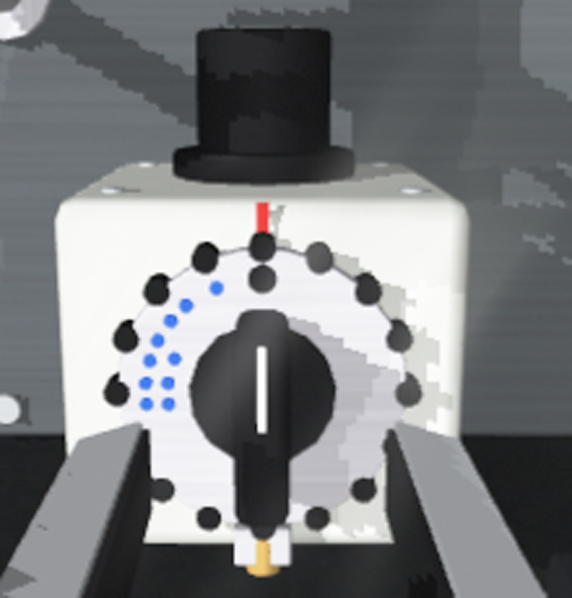

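send_rows(
  targets=[
    [0, 0, 20, 0, 0, 0, 44],
    [0, 0, 36, 0, 0, 0, 40],
    [0, 0, 44, 0, 0, 0, 30],
    [0, 0, 44, 0, 0, 0, 20],
    [0, 0, 44, 0, 0, 0, 14],
  ],
  squeeze=20,
)

```text
t: 10.9
eef_pos: [639.9, -218.9, 157.5]
tcp_rot: [3.14, 0.0, 1.536]
force: [-0.4, -0.3, 0.5]
gripper_width: 23.8
```

send_rows(
  targets=[
    [0, 0, 0, 0, 0, 0, 4],
    [0, 0, 0, 0, 0, 0, 4],
    [0, 0, 0, 0, 0, 0, 4],
    [0, 0, 0, 0, 0, 0, 4],
  ],
  squeeze=55,
)

```text
t: 11.23
eef_pos: [640.0, -220.1, 157.7]
tcp_rot: [3.139, 0.002, 1.535]
force: [1.1, -6.3, 3.3]
gripper_width: 11.6
```

```bash
python3 - <<'E'
from h import *
delta([639.5,-218.7,156.5],1.534)
print(sense()["wrist_torque"])
im=cv2.cvtColor(grab_frame("wrist"),cv2.COLOR_RGB2BGR);cv2.imwrite("pics/w12.png",im)
crop("",200,60,450,330,2.2,"pics/w12c.png","pics/w12.png")
E
```

```text
t 11.23 pos [ 640.  -220.1  157.7] rpy [3.1391e+00 1.9000e-03 1.5349e+00] F [ 1.1 -6.3  3.3] w 11.6
delta [ 1.4 -0.5  1.2] [0.14 0.11 0.05]
[-1.19818141 -0.16282142  0.07277047]
```

View pics/w12c.png

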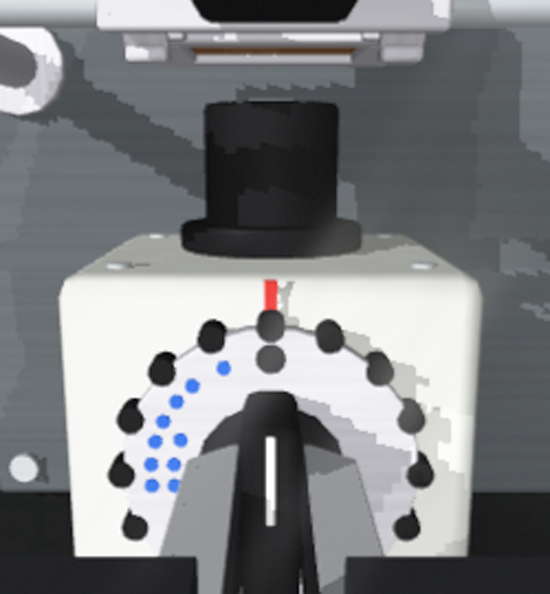

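send_rows(
  targets=[
    [-1, 0, 0, 0, 0, 4.5, 4],
    [-1, 0, 0, 0, 0, 9, 4],
    [-1, 0, 0, 0, 0, 13.5, 4],
    [-1, 0, 0, 0, 0, 18, 4],
    [-1, 0, 0, 0, 0, 22.5, 4],
  ],
)

```text
t: 11.7
eef_pos: [640.0, -220.0, 157.7]
tcp_rot: [3.139, -0.0, 1.139]
force: [-0.8, -0.0, 4.9]
gripper_width: 11.7
```

```bash
cat > kn.py <<'E'
from h import *
import sys
s=sense(); delta([640,-220,157.5],1.535-1.178); print(s["wrist_torque"].round(3),s["q"].round(2))
im=cv2.cvtColor(grab_frame("wrist"),cv2.COLOR_RGB2BGR);cv2.imwrite("pics/%s.png"%sys.argv[1],im)
E
python3 kn.py k1
```

```text
t 11.70 pos [ 640.  -220.   157.7] rpy [ 3.1393e+00 -4.0000e-04  1.1393e+00] F [-0.8 -0.   4.9] w 11.7
delta [-0.  -0.   0.2] [ 0.12 -0.07 44.82]
[-0.09   0.141  0.148] [ 0.02  0.6   0.38  1.54 -0.24  1.05  1.61]
```

View pics/k1.png

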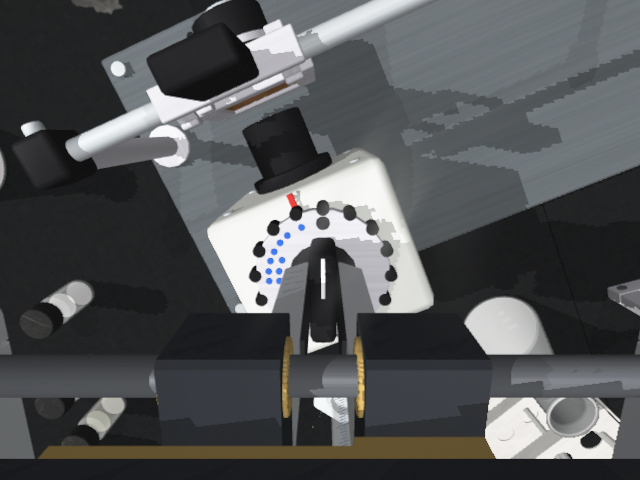

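send_rows(
  targets=[
    [0, 0, 0, 0, 0, 4.5, 4],
    [0, 0, 0, 0, 0, 9, 4],
    [0, 0, 0, 0, 0, 13.5, 4],
    [0, 0, 0, 0, 0, 18, 4],
    [0, 0, 0, 0, 0, 22.5, 4],
  ],
)

```text
t: 12.17
eef_pos: [640.1, -219.9, 157.7]
tcp_rot: [3.14, -0.001, 0.747]
force: [0.3, -0.1, 3.9]
gripper_width: 11.7
```

```bash
python3 kn.py k2
```

```text
t 12.17 pos [ 640.1 -219.9  157.7] rpy [ 3.1396e+00 -1.3000e-03  7.4680e-01] F [ 0.3 -0.1  3.9] w 11.7
delta [-0.2 -0.   0.2] [ 0.1  -0.1  22.33]
[-0.166  0.006  0.12 ] [-0.04  0.61  0.47  1.55 -0.3   1.06  1.26]
```

View pics/k2.png

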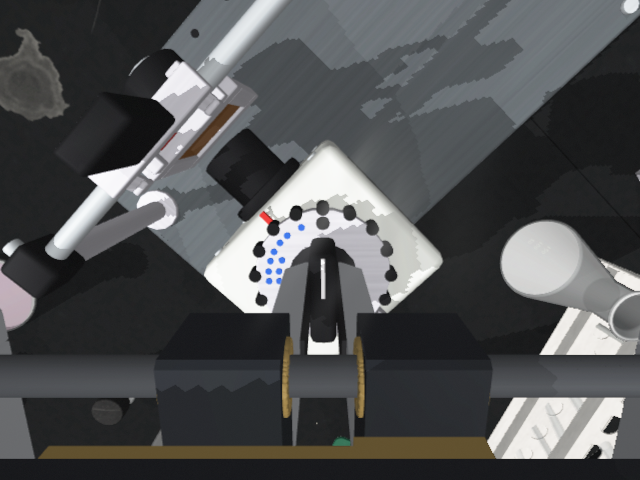

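Two dots now face the pointer (about (266,217)), so this is the second stop. One more step to go.

send_rows(
  targets=[
    [0, 0, 0, 0, 0, 4.5, 4],
    [0, 0, 0, 0, 0, 9, 4],
    [0, 0, 0, 0, 0, 13.5, 4],
    [0, 0, 0, 0, 0, 18, 4],
    [0, 0, 0, 0, 0, 22.3, 4],
  ],
)

```text
t: 12.63
eef_pos: [640.3, -219.8, 157.7]
tcp_rot: [3.14, -0.002, 0.358]
force: [1.8, -0.4, 5.1]
gripper_width: 11.7
```

send_rows(
  targets=[
    [0, 0, 0, 0, 0, 0, 4],
    [0, 0, 0, 0, 0, 0, 4],
    [0, 0, 0, 0, 0, 0, 4],
  ],
)

```text
t: 12.88
eef_pos: [640.3, -219.8, 157.7]
tcp_rot: [3.14, -0.002, 0.362]
force: [0.4, -0.6, 5.8]
gripper_width: 11.7
```

```bash
python3 kn.py k3; python3 -c "
from h import *
crop('',180,130,440,320,3,'pics/k3c.png','pics/k3.png')
im=cv2.cvtColor(grab_frame('scene'),cv2.COLOR_RGB2BGR);cv2.imwrite('pics/scene12.png',im)"
```

```text
t 12.88 pos [ 640.3 -219.8  157.7] rpy [ 3.1401e+00 -2.2000e-03  3.6180e-01] F [ 0.4 -0.6  5.8] w 11.7
delta [-0.3  0.1  0.2] [ 0.09 -0.13  0.28]
[-0.262 -0.094  0.141] [-0.09  0.63  0.56  1.55 -0.37  1.07  0.92]
```

View pics/k3c.png

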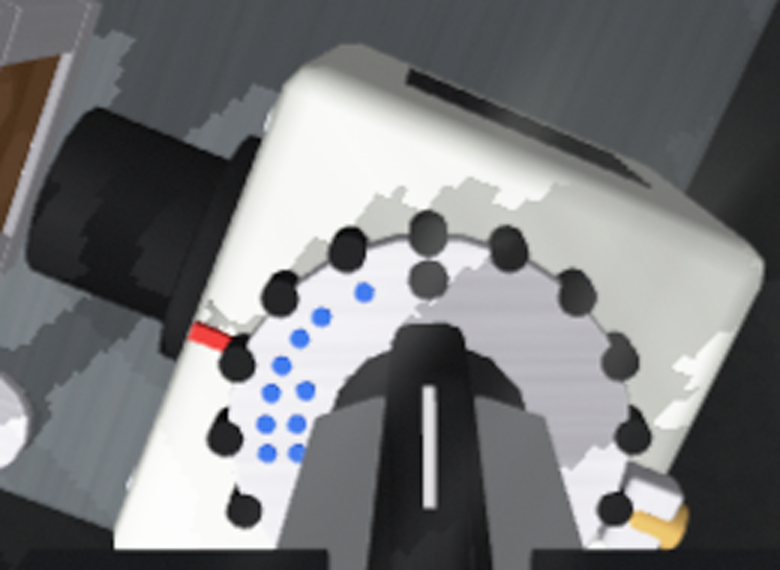

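View pics/scene12.png

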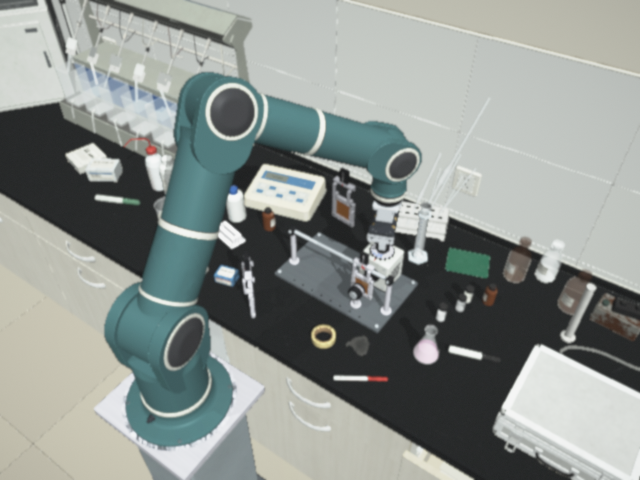

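View pics/k3.png

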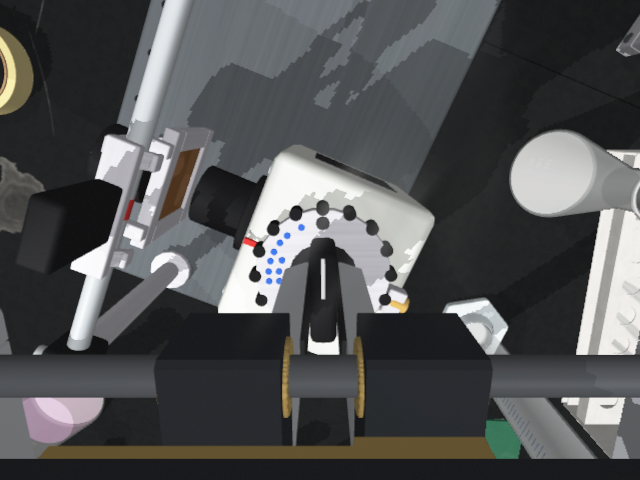

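send_rows(
  targets=[
    [0, 0, 0, 0, 0, 0.3, 4],
    [0, 0, 0, 0, 0, 0.3, 4],
    [0, 0, 0, 0, 0, 0.3, 4],
    [0, 0, 0, 0, 0, 0.3, 4],
    [0, 0, 0, 0, 0, 0.3, 4],
  ],
)

```text
t: 13.4
eef_pos: [640.3, -219.8, 157.7]
tcp_rot: [3.14, -0.002, 0.357]
force: [1.3, -0.9, 5.4]
gripper_width: 11.3
```

```bash
python3 kn.py k4; python3 -c "
from h import *
crop('',0,100,300,320,2.6,'pics/k4c.png','pics/k4.png')"
```

```text
t 13.40 pos [ 640.3 -219.8  157.7] rpy [ 3.1402e+00 -2.3000e-03  3.5670e-01] F [ 1.3 -0.9  5.4] w 11.3
delta [-0.3  0.1  0.2] [ 0.08 -0.13 -0.02]
[-0.21  -0.1    0.126] [-0.09  0.63  0.56  1.55 -0.37  1.07  0.92]
```

View pics/k4c.png

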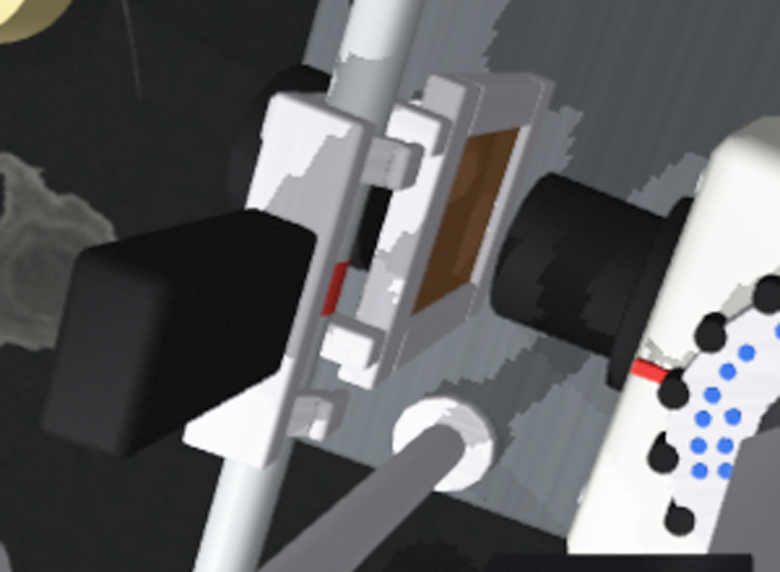

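```bash
python3 -c "
from bench import *
print(sign_off())"
```

```text
the job is handed in; nothing more can be done
None
```

I hung the amber glass on the rail at the red mark and let go of it. I then turned the knob clockwise to the third stop, and the gripper is still holding it there. The job was handed in at about 13.4 s of the 70 s allowed.

- **Hanger position:** in a wrist picture taken almost straight above it, the hanger's middle was within about 0.7 mm of the line from lamp to detector. The last picture shows it hooked on the rail, with the red band midway between the hooks.
- **Check that disagreed:** with the gripper still holding the hanger, the blurrier scene camera put it about 2 mm to the right of the mark. The wrist camera put it about 1.8 mm to the left at the same moment. I trusted the sharper wrist view and moved it 1 mm to the right before letting go.
- **Knob:** one, two, then three dot groups came to the red pointer. The gripper turned 1.178 rad from the start, which is the listed angle of the third stop. It was steady at 55 N squeeze, with about 0.13 N m of spring torque.
- **Forces:** the wrist-force readings never exceeded about 10 N.
- **Other things:** I saw no contact with the bottles or glassware on the way and none looked moved in the last scene picture, but I did not measure each one again.

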